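# Prise the press-in lid of a sample tin loose with a lid lever

## Task

Pick up the lid lever from the bench, slide its toe along the tin's shoulder in under the edge of the pressed-in lid and push it firmly home against the lid's plug without jabbing it; then press the handle down gently until that side of the lid has come up out of its seat by a good 7 mm, and stop there, so that the lid is left sitting loose and a little tilted on the tin. Lay the lever back down on the bench. The lid must be fit to use again, so do not force it, and do not lift it right off, shove or tip the tin, or disturb the other things.

Things in the scene. Friction and masses are not known exactly. Their poses are not given: they have to be found in the camera images.
- tin: round metal tin full of metal powder, with a press-in lid, diameter 110 mm, 100 mm tall without the lid, about 3.5 kg, standing on the bench; origin at the centre of its underside, z along its axis. Its top is a ring with a flat shoulder round a mouth of radius 39 mm. It slides if pushed sideways with more than about 16 N
- tin_rim (a point): point on the tin's axis at the height of the flat shoulder, 100 mm above the bench; the shoulder reaches out to radius 55 mm, and its outer edge is the pivot for the lever
- lid: round metal lid of 80 g pressed into the tin: a flat disc of radius 47 mm, 3.5 mm thick, over a plug (radius 38 mm just above the mouth). Between shoulder and disc is a gap 3.2 mm high and 9 mm deep all round; outside the disc 8 mm of shoulder lie bare. Origin at the centre of the plug's underside, 90 mm above the tin's underside while seated; z along its axis
- lid_top (a point): centre of the lid's top, 106.7 mm above the tin's underside while seated. Small beads hold the plug under the lip of the mouth: some 10 to 20 N upward under the disc start it, the hold fades once that side is 4 or 5 mm up, and the lid then stays tilted where the lever leaves it. More than 35 N bends the lid
- lever: lid lever lying on the bench: black plastic handle 95 mm long, 20 mm wide, 18 mm high, with a straight flat steel blade, 14 mm wide, that stands 75 mm out of its end at half its height; the blade is 3 mm thick, its last 24 mm (the toe) 2 mm thick; 0.11 kg. Origin under the centre of the handle; x points along the blade to the toe, z up
- lever_handle (a point): centre of the lever's handle, half-way up (9 mm); axes as the lever
- lever_toe (a point): middle of the toe's end, half-way through its thickness, 122.5 mm from the handle's centre along the lever's x. It goes in nearly level, handle up to 0.1 rad high. Firmly home: it bears on the plug, 38 mm from the tin's axis, with some 3 to 8 N. From there about 0.5 rad of lever swing about the shoulder's outer edge raise the lid 7 mm on that side
- bottle: amber glass bottle with a white label and black cap, diameter 94 mm, 205 mm tall, on the other side of the bench from the tin; leave it alone; origin under its centre
- tape: roll of clear packing tape lying flat, diameter 96 mm, 48 mm tall; leave it alone; origin under its centre
- carton: small closed white carton, 130 x 90 x 70 mm; leave it alone; origin under its centre
There are look-alikes about, which are no part of the job. What is shaped like the tin but turquoise or yellow is not meant.

How it is judged:
By the outcome, as a careful person would: the job done as asked, in the order asked, and still so for the second after the job is handed in, with the robot touching nothing.
It also fails if it takes over 72 s, if anything falls off the work surface, if the arm or the gripper's body presses on something with over 40 N, if the wrist force passes 120 N, or if a joint passes its speed limit or range.

## Robot

A 7-joint arm with a two-finger parallel gripper is mounted at the origin on the work surface. World frame = base frame: x ahead of the robot, y to its left, z up, the work surface at z = 0. Lengths are in m, angles in rad, forces in N, time in s.
With the tool pointing down it reaches from about 0.35 to 0.9 m from the base axis. Payload 8.1 kg.
Tool frame: the origin (TCP) lies midway between the tips of the shut fingers; the grasp point (between the pads) lies 19 mm behind it; z points along the fingers, y is the line along which they close (so a half turn about z gives the same grasp; the last joint's range is limited). The gripper opens to 92 mm and grips with 3 to 60 N. Pads are 19 mm wide; open, the fingers measure 130 mm over their backs; the gripper's body (75 mm by 190 mm) begins 47 mm behind the grasp point.
Start: joints at [-1.274, 0.434, 0.025, 1.573, -0.012, 1.134, -0.075], TCP at [0.243, 0.576, 0.227] pointing down, gripper open.
Joint ranges: [-2.62, 2.62], [-0.44, 2.09], [-1.27, 1.32], [0.08, 2.57], [-1.32, 4.46], [0.12, 2], [-2.74, 2.74]. Speed limits (rad/s): [2.22, 2.22, 3.01, 3.01, 3.14, 3.14, 3.14].

## Interface

Orientations are given as a rotation vector (axis times angle).
In Python, from cell import arm gives the robot as it stands.
- The arm moves only by the tool move_arm, never from a script. Its argument "motion" is a list of rows, each an object of numbers: "tx", "ty", "tz": the shift along the tool's x, y, z normalised to -1 to 1, where 1 is 1000 mm; "twist": the turn about the tool's z normalised to -1 to 1, where 1 is pi/2 rad. In form: [{"tx": .., "ty": .., "tz": .., "twist": ..}, ...]. A call has 1 to 12 rows; each row shifts and turns the commanded pose from where the row before left it, along the tool's axes as they then stand; what a row does not reach is not made up. A row lasts 1/10 s, in which the tool goes at most 50 mm and 8.59 degrees, less where a joint would pass 70% of its speed; a pose out of reach is approached as far as the arm can. A call with a number of a shift or a turn outside -1 to 1 is refused whole. A call with a gripper value outside its range is refused whole. "gripper" is the gripper's target within -1 to 1 (shut at 1, half-way at 0, fully open at -1), set as the call begins (left out, the last holds). The fingers move at their own pace and stop on an object; "squeeze" is the grip in N (left out, the last holds). Time passes only in rows, so rows that do not move let the fingers close. It gives the time, the measured TCP pose, the force, the opening and the grip force at its end, in the units of the state.
- arm.observe(): the state, without advancing time (a new reading comes with each control period).
- arm.get_image(name): name is "scene" or "top"; returns the picture (420x560x3 uint8, red, green, blue); there is no depth.
- arm.calibration(name): a dict with "K" (3x3 intrinsics, pixels), "T" (4x4, takes a point from camera to world coordinates). Camera axes: x right, y down, z forward; pixel columns grow to the right and rows downward; lengths in m; the calibration is good to about 2 mm. A picture is of the moment at which its call begins. calibration takes no time and is no camera call.
- arm.sign_off(): hands the job in; it is judged then, once.
Trained networks look in the newest picture that a camera, given by its name, has taken for a name from the list of things; names that differ only in an ending like _2 or _b are one class to them, and where a whole thing is asked for, a point or a joint stands for the part that bears it (a point fixed in the world has none). Each returns a list of dicts, best first, with "conf" (0 to 1); they miss things now and then, are a little off and sometimes report something else, mostly with a low value. They report only what shows in the picture. A call takes as long as a camera call. They do not tell look-alikes from the thing itself.
- arm.look_for(camera, query): "point" ([column, row] as shares, 0 to 1, of the picture: columns of its width, rows of its height, amid what is visible of it).
- arm.regions_of(camera, query): "region" (420x560 bool, what is visible of it) and "point" ([column, row] as shares, 0 to 1, of the picture: columns of its width, rows of its height, amid what is visible of it).
- arm.place_of(camera, query): "point" ([column, row] as shares, 0 to 1, of the picture: columns of its width, rows of its height: a listed point, or the origin of a listed thing).
The state is a dict: "clock": time; "joints": joint angles; "dq": joint speeds; "joint_efforts": joint torques, N m; "position": TCP position; "ee_rot": TCP orientation; "force": force on the tool from outside, world axes, zero at the start; "ft_torque": the same for the moment, N m; "width": opening from 0.0 (shut) to 1.0 (fully open); "gripper_force": force on a finger pad.
Only numpy, scipy, OpenCV 4.12 (cv2) and the standard library are available. Lean on these libraries where they do the work, as an engineer would, in place of code of your own. Each camera call takes 0.05 s, during which the arm holds its last target. There are 200 camera calls.

## Working session

There is one attempt and no reset: what is moved stays moved. The work goes in short steps, Python scripts to look and compute and a tool call to move; the robot and the scene stay as the last step left them, time stands still between calls to the robot, and variables do not carry over. Pictures are saved under pics/ and viewed, at most 10 in all, crops included, and the job is handed in when it is done.

Besides the shell and the picture viewer there is one more tool, called after "Call:" as name([rows], argument=value, ...), one row to a line, values as JSON. move_arm: Moves the arm, as the interface text tells. Scaled input: -1 to 1 covers 1000 mm each way for a shift and pi/2 rad each way for a turn. Its arguments: {"type":"object","properties":{"motion":{"type":"array","items":{"type":"object","properties":{"tx":{"type":"number"},"ty":{"type":"number"},"tz":{"type":"number"},"twist":{"type":"number"}}}},"gripper":{"type":"number"},"squeeze":{"type":"number"}},"required":["motion"]}

```bash
mkdir -p pics; ls; python3 - <<'E'
from cell import arm
import cv2,numpy as np
np.set_printoptions(precision=4,suppress=True)
s=arm.observe();print({k:np.round(v,3) for k,v in s.items()})
for n in("scene","top"):
    im=arm.get_image(n);cv2.imwrite(f"pics/{n}0.png",im[:,:,::-1])
    c=arm.calibration(n);print(n,c["K"],c["T"])
    for q in("tin","lid_top","lid","lever","lever_handle","lever_toe","bottle","tape","carton"):
        print(q,[(np.round(np.array(d["point"])*[560,420],1).tolist(),round(d["conf"],2)) for d in arm.place_of(n,q)])
E
```

```text
pics
{'clock': np.float64(0.0), 'joints': array([-1.274,  0.435,  0.025,  1.574, -0.012,  1.134, -0.075]), 'dq': array([ 0.002, -0.001, -0.002, -0.   , -0.   ,  0.001,  0.   ]), 'joint_efforts': array([ -0.   , -66.785,   0.984, -31.445,  -0.061,   0.043,   0.   ]), 'position': array([0.243, 0.575, 0.226]), 'ee_rot': array([-0.624, -3.079,  0.003]), 'force': array([0.229, 0.193, 0.042]), 'ft_torque': array([-0.036, -0.002,  0.059]), 'gripper_force': np.float64(0.0), 'width': np.float64(0.999)}
scene [[438.0293   0.     277.4552]
 [  0.     438.0293 202.7142]
 [  0.       0.       1.    ]] [[ 0.5167  0.475  -0.7123  1.4536]
 [ 0.856  -0.272   0.4396 -0.5264]
 [ 0.0151 -0.8369 -0.5471  0.7599]
 [ 0.      0.      0.      1.    ]]
tin [([258.9, 309.4], 0.97), ([181.7, 203.3], 0.94), ([386.9, 255.1], 0.87), ([228.7, 262.8], 0.76), ([315.4, 267.8], 0.6)]
lid_top [([228.5, 230.7], 0.62)]
lid [([227.5, 237.0], 0.88)]
lever [([272.0, 204.0], 0.51)]
lever_handle [([269.2, 199.9], 0.6)]
lever_toe [([304.1, 211.1], 0.61)]
bottle [([340.9, 227.1], 0.7), ([228.5, 266.1], 0.48)]
tape [([320.0, 183.6], 0.61)]
carton [([135.4, 239.8], 0.81)]
top [[433.3127   0.     278.6047]
 [  0.     433.3127 207.3253]
 [  0.       0.       1.    ]] [[-0.0129 -0.9856  0.1685  0.3637]
 [-0.9999  0.0125 -0.0039  0.0062]
 [ 0.0018 -0.1685 -0.9857  1.2714]
 [ 0.      0.      0.      1.    ]]
tin [([210.4, 126.9], 0.94), ([337.8, 128.9], 0.92), ([346.3, 294.2], 0.87), ([273.9, 144.7], 0.66)]
lid_top [([342.5, 173.7], 0.94)]
lid [([336.5, 178.7], 0.62)]
lever [([256.2, 256.2], 0.69)]
lever_handle [([234.3, 216.6], 0.68)]
lever_toe [([235.3, 215.2], 0.63)]
bottle [([224.0, 180.6], 0.73)]
tape [([187.0, 254.6], 0.83)]
carton [([403.4, 260.2], 0.95)]
```

View pics/scene0.png

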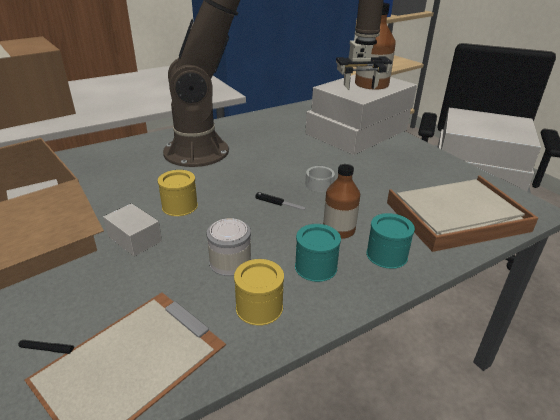

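View pics/top0.png

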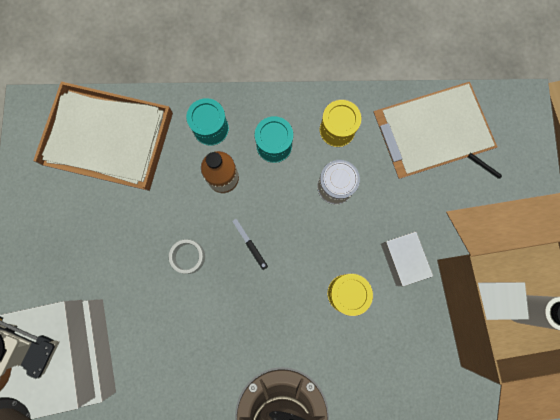

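The grey-white tin is at top (340,180) / scene (229,245). Its look-alikes are yellow at top (341,122) and (351,295), and turquoise at (207,120) and (274,138). The lever is at top (250,245), toe (236,221), handle end (265,267), and scene (280,201). It could be mistaken for the black pen at top (485,165) / scene (45,347). By the description I choose the grey tin and the lever with the steel blade, and check both in a crop.

```bash
cat > h.py <<'E'
from cell import arm
import cv2,numpy as np
np.set_printoptions(precision=4,suppress=True)
C={n:arm.calibration(n) for n in("scene","top")}
def ray(n,p):
    K,T=np.array(C[n]["K"]),np.array(C[n]["T"])
    d=T[:3,:3]@np.linalg.solve(K,[p[0],p[1],1]);return T[:3,3],d
def onz(n,p,z):
    o,d=ray(n,p);return o+d*(z-o[2])/d[2]
def proj(n,X):
    K,T=np.array(C[n]["K"]),np.array(C[n]["T"])
    c=(np.atleast_2d(X)-T[:3,3])@T[:3,:3];u=c@K.T;return u[:,:2]/u[:,2:]
E
python3 - <<'E'
from h import *
t=cv2.imread("pics/top0.png");s=cv2.imread("pics/scene0.png")
def crop(im,x,y,w,h,k): return cv2.resize(im[y:y+h,x:x+w],None,fx=k,fy=k,interpolation=cv2.INTER_CUBIC)
a=np.hstack([crop(t,315,150,50,60,5),crop(t,225,212,50,60,5),])
b=np.hstack([crop(s,200,210,60,64,4.16667),crop(s,246,180,60,64,4.16667)])
cv2.imwrite("pics/crops.png",np.vstack([a,b[:266,:500]]))
for n in("top","scene"):
    for q in("lever","tin","lid","bottle","tape","carton"):
        for d in arm.regions_of(n,q)[:3]:
            r=d["region"].astype(np.uint8);ys,xs=np.nonzero(r)
            print(n,q,round(d["conf"],2),xs.min(),xs.max(),ys.min(),ys.max(),len(xs),xs.mean().round(1),ys.mean().round(1))
            if q in("lid",) and len(xs)>5:
                c=max(cv2.findContours(r,0,cv2.CHAIN_APPROX_NONE if 0 else 1)[0],key=len);print(cv2.fitEllipse(c) if len(c)>5 else '')
# dark handle pixels and bright blade pixels in top crop
g=cv2.cvtColor(t,cv2.COLOR_BGR2GRAY)
m=(g<60).astype(np.uint8);m[:, :228]=0;m[:,275:]=0;m[:210]=0;m[275:]=0
ys,xs=np.nonzero(m);r=cv2.minAreaRect(np.c_[xs,ys].astype(np.float32));print(r)
P=np.array([onz("top",p,.018) for p in cv2.boxPoints(r)]);print(P,P.mean(0))
E
```

```text
top lever 0.71 233 267 220 269 344 250.7 246.0
top tin 0.87 254 292 116 162 1473 273.4 139.0
top tin 0.82 320 360 99 146 1530 339.5 122.6
top tin 0.81 328 371 274 315 1467 349.9 293.9
top lid 0.96 323 356 162 194 890 339.7 178.3
((339.697265625, 178.26132202148438), (32.183815002441406, 33.39595413208008), 89.55069732666016)
top bottle 0.79 201 239 150 192 1246 219.5 171.8
top tape 0.72 168 204 239 274 647 185.9 256.3
top carton 0.66 381 431 232 285 1774 406.0 259.2
scene lever 0.83 257 303 193 208 238 276.8 200.2
scene tin 0.92 158 196 171 214 1473 177.4 192.1
scene tin 0.87 294 340 223 281 2265 317.0 251.9
scene tin 0.84 367 414 213 268 2123 389.8 239.9
scene lid 0.66 210 246 218 240 655 227.9 229.1
((227.88014221191406, 229.1155242919922), (21.217702865600586, 36.8414192199707), 84.3672103881836)
scene bottle 0.56 323 359 164 238 1891 342.6 202.6
scene tape 0.96 306 334 166 191 626 319.2 178.0
scene tape 0.17 207 250 228 276 1403 228.4 253.7
scene carton 0.61 104 161 204 255 1962 132.6 228.7
((256.211181640625, 254.32852172851562), (31.904699325561523, 6.00841760635376), 57.2647705078125)
[[0.4758 0.0996 0.018 ]
 [0.4851 0.0849 0.018 ]
 [0.4073 0.0356 0.018 ]
 [0.3983 0.0502 0.018 ]] [0.4416 0.0676 0.018 ]
```

View pics/crops.png

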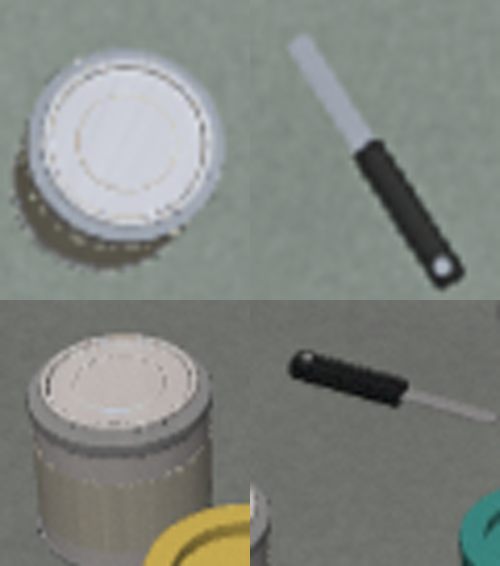

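The crop shows the light grey tin with its pressed-in lid (centre about top (340,179)) and the lever with steel blade and black handle. The handle runs from about top (249,241) to (265,268) and the toe is at about (235,220). Next I'll work out positions.

```bash
python3 - <<'E'
from h import *
print("lid",onz("top",(339.7,178.4),.1067),onz("scene",(227.9,229.1),.1067))
for nm,p,z in(("hfront",(249.4,241),.018),("hback",(264.6,268),.018),("toe",(234.8,219.8),.009)):print(nm,onz("top",p,z))
# scene crop: handle mid-ish and toe
k=4.16667
for nm,p,z in(("toe",(246+243/k,180+117/k),.009),("hfront",(246+155/k,180+90/k),.018),("hback",(246+48/k,180+60/k),.018)):print("s",nm,onz("scene",p,z))
for nm,p,z in(("yellow near",(350,294),.1),("bottle cap",(213,159),.205),("tape",(186,256),.048),("turq",(274,130),.1),("yel far",(341,118),.1),("carton",(406,259),.07)):print(nm,onz("top",p,z))
E
```

```text
lid [ 0.6416 -0.1681  0.1067] [ 0.6447 -0.1707  0.1067]
hfront [0.4801 0.087  0.018 ]
hback [0.4021 0.0436 0.018 ]
toe [0.5439 0.1304 0.009 ]
s toe [0.543  0.1331 0.009 ]
s hfront [0.4912 0.0885 0.018 ]
s hback [0.4148 0.0396 0.018 ]
yellow near [ 0.3283 -0.1849  0.1   ]
bottle cap [0.6728 0.1672 0.205 ]
tape [0.4374 0.2632 0.048 ]
turq [0.786  0.0117 0.1   ]
yel far [ 0.8194 -0.1792  0.1   ]
carton [ 0.4201 -0.3481  0.07  ]
```

Call:
move_arm([
  {"tx": -0.032, "ty": -0.0325},
  {"tx": -0.032, "ty": -0.0325},
  {"tx": -0.032, "ty": -0.0325},
  {"tx": -0.032, "ty": -0.0325},
  {"tx": -0.032, "ty": -0.0325},
  {"tx": -0.032, "ty": -0.0325},
  {"tx": -0.032, "ty": -0.0325},
  {"tx": -0.032, "ty": -0.0325},
  {"tx": -0.032, "ty": -0.0325},
  {"tx": -0.032, "ty": -0.0325},
  {"tx": -0.032, "ty": -0.0325},
  {"tx": -0.03, "ty": -0.0325},
], gripper=-1)

```text
invalid input
```

Call:
move_arm([
  {"twist": -0.09},
  {"twist": -0.09},
  {"twist": -0.09},
  {"twist": -0.09},
  {"twist": -0.09},
  {"twist": -0.09},
  {"twist": -0.07},
  {},
])

```text
invalid input
```

```bash
cat >> h.py <<'E'
def pose():
    s=arm.observe();r=s["ee_rot"];R=cv2.Rodrigues(np.array(r,float))[0]
    return s,np.array(s["position"]),R,np.degrees(np.arctan2(R[1,0],R[0,0]))
def show():
    s,p,R,y=pose();print("t",round(float(s["clock"]),2),"p",p,"yaw",round(y,2),"tz",R[:,2],"F",np.array(s["force"]),"w",round(float(s["width"]),3),"g",round(float(s["gripper_force"]),2));return s,p,R,y
E
python3 - <<'E'
from h import *
s,p,R,y=show();print(s["joints"])
print(R.T@(np.array([.4425,.0665,p[2]])-p))
im=arm.get_image("top");cv2.imwrite("pics/top1.png",im[:,:,::-1])
cv2.imwrite("pics/c1.png",cv2.resize(im[190:310,180:340,::-1],None,fx=4,fy=4,interpolation=2))
E
```

```text
t 1.6 p [0.2433 0.5757 0.2267] yaw 157.09 tz [ 0.  0. -1.] F [0.2637 1.4066 0.163 ] w 0.996 g 0.0
[-1.2736  0.4345  0.025   1.5732 -0.0116  1.134  -0.0751]
[-0.3817 -0.3915 -0.    ]
```

Call:
move_arm([
  {"tx": -0.032, "ty": -0.0325, "tz": 0, "twist": 0},
  {"tx": -0.032, "ty": -0.0325, "tz": 0, "twist": 0},
  {"tx": -0.032, "ty": -0.0325, "tz": 0, "twist": 0},
  {"tx": -0.032, "ty": -0.0325, "tz": 0, "twist": 0},
  {"tx": -0.032, "ty": -0.0325, "tz": 0, "twist": 0},
  {"tx": -0.032, "ty": -0.0325, "tz": 0, "twist": 0},
  {"tx": -0.032, "ty": -0.0325, "tz": 0, "twist": 0},
  {"tx": -0.032, "ty": -0.0325, "tz": 0, "twist": 0},
  {"tx": -0.032, "ty": -0.0325, "tz": 0, "twist": 0},
  {"tx": -0.032, "ty": -0.0325, "tz": 0, "twist": 0},
  {"tx": -0.032, "ty": -0.0325, "tz": 0, "twist": 0},
  {"tx": -0.03, "ty": -0.0325, "tz": 0, "twist": 0},
], gripper=-1, squeeze=30)

```text
clock: 2.85
position: [0.444, 0.0659, 0.2271]
ee_rot: [0.624, 3.078, 0.001]
force: [1.7, 0.7, 0.6]
width: 0.999
gripper_force: 0.0
```

Call:
move_arm([
  {"tx": 0, "ty": 0, "tz": 0, "twist": -0.09},
  {"tx": 0, "ty": 0, "tz": 0, "twist": -0.09},
  {"tx": 0, "ty": 0, "tz": 0, "twist": -0.09},
  {"tx": 0, "ty": 0, "tz": 0, "twist": -0.09},
  {"tx": 0, "ty": 0, "tz": 0, "twist": -0.09},
  {"tx": 0, "ty": 0, "tz": 0, "twist": -0.09},
  {"tx": 0, "ty": 0, "tz": 0, "twist": -0.07},
  {"tx": 0, "ty": 0, "tz": 0, "twist": 0},
], gripper=-1, squeeze=30)

```text
clock: 3.65
position: [0.4434, 0.0677, 0.2269]
ee_rot: [-0.868, 3.019, 0.0]
force: [0.9, -0.0, -0.1]
width: 1.001
gripper_force: 0.0
```

```bash
python3 - <<'E'
from h import *
s,p,R,y=show();print(s["joints"])
print(R.T@(np.array([.4425,.0665,p[2]])-p))
im=arm.get_image("top");cv2.imwrite("pics/c1.png",cv2.resize(im[190:310,180:340,::-1],None,fx=4,fy=4,interpolation=2))
E
```

```text
t 3.65 p [0.4434 0.0677 0.2269] yaw -147.92 tz [ 0.0004  0.0002 -1.    ] F [ 0.8903 -0.046  -0.0627] w 1.001 g 0.0
[-0.4582  0.1409  0.213   1.9938 -0.0352  1.0099  1.9022]
[ 0.0014 -0.0006 -0.    ]
```

Call:
move_arm([
  {"tx": 0, "ty": 0, "tz": 0.04, "twist": 0},
  {"tx": 0, "ty": 0, "tz": 0.04, "twist": 0},
  {"tx": 0, "ty": 0, "tz": 0.04, "twist": 0},
  {"tx": 0, "ty": 0, "tz": 0.04, "twist": 0},
  {"tx": 0, "ty": 0, "tz": 0.03, "twist": 0},
  {"tx": 0, "ty": 0, "tz": 0.02, "twist": 0},
  {"tx": 0, "ty": 0, "tz": 0.01, "twist": 0},
  {"tx": 0, "ty": 0, "tz": 0, "twist": 0},
], gripper=-1, squeeze=30)

```text
clock: 4.5
position: [0.4428, 0.0676, 0.006]
ee_rot: [0.862, -3.019, 0.0]
force: [-1.2, 0.2, -0.1]
width: 1.002
gripper_force: 0.0
```

```bash
python3 - <<'E'
from h import *
show()
a=arm.get_image("top")[190:290,190:320,::-1];b=arm.get_image("scene")[130:230,210:340,::-1]
cv2.imwrite("pics/c2.png",cv2.resize(np.hstack([a,b]),None,fx=3,fy=3,interpolation=2))
E
```

```text
t 4.5 p [0.4428 0.0676 0.006 ] yaw -148.12 tz [-0.0017 -0.0006 -1.    ] F [-1.2421  0.2338 -0.0724] w 1.002 g 0.0
```

View pics/c2.png

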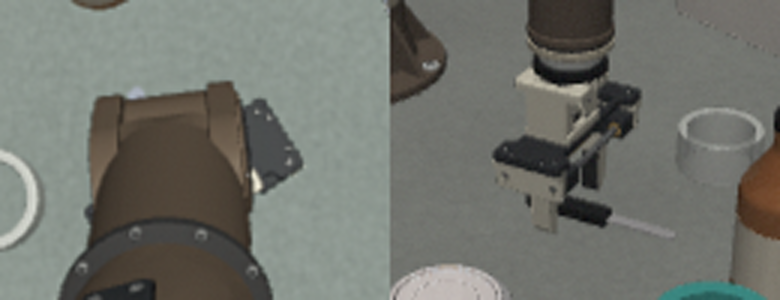

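The crop shows the fingers astride the handle, in line with it, and the blade clear (scene about (425..434,205)). I'll close.

Call:
move_arm([
  {"tx": 0, "ty": 0, "tz": 0.003, "twist": 0},
  {"tx": 0, "ty": 0, "tz": 0, "twist": 0},
], gripper=-1, squeeze=30)

```text
clock: 4.8
position: [0.4439, 0.0679, 0.0044]
ee_rot: [-0.865, 3.019, 0.0]
force: [0.2, 0.2, 1.0]
width: 1.0
gripper_force: 0.0
```

Call:
move_arm([
  {"tx": 0, "ty": 0, "tz": 0, "twist": 0},
  {"tx": 0, "ty": 0, "tz": 0, "twist": 0},
  {"tx": 0, "ty": 0, "tz": 0, "twist": 0},
  {"tx": 0, "ty": 0, "tz": 0, "twist": 0},
  {"tx": 0, "ty": 0, "tz": 0, "twist": 0},
  {"tx": 0, "ty": 0, "tz": 0, "twist": 0},
  {"tx": 0, "ty": 0, "tz": 0, "twist": 0},
  {"tx": 0, "ty": 0, "tz": 0, "twist": 0},
  {"tx": 0, "ty": 0, "tz": 0, "twist": 0},
  {"tx": 0, "ty": 0, "tz": 0, "twist": 0},
], gripper=1, squeeze=30)

```text
clock: 5.8
position: [0.4433, 0.0678, 0.0037]
ee_rot: [-0.866, 3.02, 0.0]
force: [-0.1, -0.4, -0.3]
width: 0.218
gripper_force: 30.0
```

Call:
move_arm([
  {"tx": 0, "ty": 0, "tz": -0.01, "twist": 0},
  {"tx": 0, "ty": 0, "tz": -0.03, "twist": 0},
  {"tx": 0, "ty": 0, "tz": -0.04, "twist": 0},
  {"tx": 0, "ty": 0, "tz": -0.04, "twist": 0},
  {"tx": 0, "ty": 0, "tz": -0.03, "twist": 0},
], gripper=1, squeeze=30)

```text
clock: 6.3
position: [0.4435, 0.0676, 0.1566]
ee_rot: [-0.865, 3.018, 0.0]
force: [1.1, -0.5, -1.5]
width: 0.218
gripper_force: 30.0
```

Call:
move_arm([
  {"tx": 0, "ty": 0, "tz": 0, "twist": 0.08},
  {"tx": 0, "ty": 0, "tz": 0, "twist": 0.08},
  {"tx": 0, "ty": 0, "tz": 0, "twist": 0.08},
  {"tx": 0, "ty": 0, "tz": 0, "twist": 0.08},
  {"tx": 0, "ty": 0, "tz": 0, "twist": 0.08},
  {"tx": 0, "ty": 0, "tz": 0, "twist": 0.08},
  {"tx": 0, "ty": 0, "tz": 0, "twist": 0.08},
  {"tx": 0, "ty": 0, "tz": 0, "twist": 0.08},
  {"tx": 0, "ty": 0, "tz": 0, "twist": 0.08},
  {"tx": 0, "ty": 0, "tz": 0, "twist": 0.08},
  {"tx": 0, "ty": 0, "tz": 0, "twist": 0.055},
  {"tx": 0, "ty": 0, "tz": 0, "twist": 0},
], gripper=1, squeeze=30)

```text
clock: 7.5
position: [0.443, 0.0678, 0.1542]
ee_rot: [-1.203, -2.902, -0.001]
force: [-0.6, 0.4, -0.5]
width: 0.211
gripper_force: 30.0
```

```bash
python3 - <<'E'
from h import *
s,p,R,y=show();print(s["joints"])
print(R.T@(np.array([.4998,-.0262,p[2]])-p))
zt=p[2]-.0037+.009
L=p.copy();L[2]=zt;d=-R[:,0]
exp=[L+d*.1225]
for n in("top","scene"):
    im=arm.get_image(n)
    print(n,"exp",proj(n,exp),[(np.round(np.array(q["point"])*[560,420],1).tolist(),round(q["conf"],2)) for q in arm.place_of(n,"lever_toe")])
E
```

```text
t 7.5 p [0.443  0.0678 0.1542] yaw 134.96 tz [-0.      0.0004 -1.    ] F [-0.5827  0.4177 -0.5491] w 0.211 g 29.99
[-0.671   0.2423  0.4845  2.1085 -0.1535  0.8236  0.6909]
[-0.1066 -0.0263 -0.    ]
top exp [[286.6735 216.4121]] [([287.3, 213.8], 0.64)]
scene exp [[258.6105 175.7666]] [([258.0, 177.6], 0.61)]
```

Call:
move_arm([
  {"tx": -0.03, "ty": -0.007, "tz": 0, "twist": 0},
  {"tx": -0.03, "ty": -0.007, "tz": 0, "twist": 0},
  {"tx": -0.03, "ty": -0.007, "tz": 0, "twist": 0},
  {"tx": -0.017, "ty": -0.005, "tz": 0.015, "twist": 0},
  {"tx": 0, "ty": 0, "tz": 0.02, "twist": 0},
  {"tx": 0, "ty": 0, "tz": 0, "twist": 0},
], gripper=1, squeeze=30)

```text
clock: 8.3
position: [0.4991, -0.0269, 0.1169]
ee_rot: [-1.2, -2.9, 0.003]
force: [-1.1, -0.5, -0.7]
width: 0.214
gripper_force: 30.0
```

```bash
python3 - <<'E'
from h import *
s,p,R,y=show();zt=p[2]-.0037+.009;d=-R[:,0]
toe=np.r_[p[:2],zt]+d*.1225;print("toe",toe)
ims={n:arm.get_image(n) for n in("top","scene")}
for n in ims: print(n,"exp toe",proj(n,[toe]),"lid .643,-.1694",proj(n,[[.643,-.1694,.1067]]),[(k,np.round(np.array(q["point"])*[560,420],1).tolist(),round(q["conf"],2)) for k in("lever_toe","lid_top","lid","tin") for q in arm.place_of(n,k)[:5]])
k=7
a=cv2.resize(ims["top"][150:205,300:365,::-1],None,fx=6,fy=6,interpolation=2);b=cv2.resize(ims["scene"][195:250,200:265,::-1],None,fx=6,fy=6,interpolation=2)
cv2.imwrite("pics/c3.png",np.hstack([a,b]))
# lid disc outline predicted vs. observed: circle fit by regions
for n in ims:
    r=arm.regions_of(n,"lid")
    if r:
        m=r[0]["region"].astype(np.uint8);c=max(cv2.findContours(m,0,0+1)[0],key=len);print(n,r[0]["conf"],cv2.fitEllipse(c),m.sum())
    th=np.linspace(0,6.28,60);
    for rr in(.039,.047):
        q=proj(n,np.c_[.643+rr*np.cos(th),-.1694+rr*np.sin(th),0*th+.1067]).astype(np.float32);print(rr,cv2.fitEllipse(q))
E
```

```text
t 8.3 p [ 0.4991 -0.0269  0.1169] yaw 135.03 tz [-0.004  -0.0005 -1.    ] F [-1.0704 -0.4845 -0.7264] w 0.214 g 29.98
toe [ 0.5858 -0.1134  0.1219]
top exp toe [[321.0481 197.4584]] lid .643,-.1694 [[340.163  177.9103]] [('lid_top', [339.0, 177.8], 0.63), ('lid', [337.2, 177.3], 0.93), ('lid', [186.7, 256.6], 0.66), ('tin', [347.3, 292.5], 0.96), ('tin', [210.6, 128.6], 0.91), ('tin', [337.0, 127.0], 0.87), ('tin', [275.2, 142.5], 0.71)]
scene exp toe [[237.5987 206.3071]] lid .643,-.1694 [[228.0653 228.6058]] [('lever_toe', [237.0, 204.9], 0.79), ('lid_top', [228.1, 230.1], 0.82), ('lid', [227.1, 232.8], 0.95), ('lid', [238.6, 205.3], 0.3), ('tin', [261.4, 307.2], 0.82), ('tin', [228.9, 263.2], 0.73), ('tin', [385.2, 255.4], 0.65), ('tin', [315.5, 267.8], 0.62), ('tin', [182.5, 204.9], 0.6)]
top 0.65 ((339.8116149902344, 178.2494354248047), (32.3094482421875, 33.237030029296875), 102.29907989501953) 890
0.039 ((340.1640625, 177.98594665527344), (27.401884078979492, 28.39801788330078), 111.51959991455078)
0.047 ((340.16455078125, 178.0201873779297), (33.02320861816406, 34.22351837158203), 111.52312469482422)
scene 0.83 ((228.33567810058594, 229.47789001464844), (22.84626579284668, 37.287353515625), 85.9288101196289) 712
0.039 ((228.01651000976562, 228.88519287109375), (18.61504364013672, 31.520885467529297), 86.14810180664062)
0.047 ((227.99440002441406, 229.01173400878906), (22.4425048828125, 37.99454879760742), 86.1451187133789)
```

View pics/c3.png

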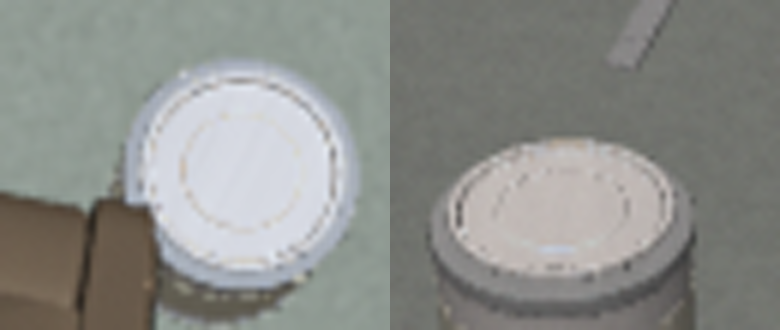

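The crop shows the lid centre at top (340,178) / scene (228,229) and the toe's end at scene (239,206), where expected to about 1 px. Next I advance to r≈51 and go down near the shoulder.

Call:
move_arm([
  {"tx": -0.014, "ty": 0, "tz": 0, "twist": 0},
  {"tx": -0.014, "ty": 0, "tz": 0, "twist": 0},
  {"tx": 0, "ty": 0, "tz": 0.01, "twist": 0},
  {"tx": 0, "ty": 0, "tz": 0.007, "twist": 0},
  {"tx": 0, "ty": 0, "tz": 0, "twist": 0},
  {"tx": 0, "ty": 0, "tz": 0, "twist": 0},
], gripper=1, squeeze=30)

```text
clock: 9.5
position: [0.5198, -0.0458, 0.1012]
ee_rot: [-1.2, -2.902, 0.001]
force: [-0.1, 0.6, -1.0]
width: 0.214
gripper_force: 30.0
```

```bash
cat >> h.py <<'E'
def avg(n=6):
    P=[];W=[];Y=[]
    for i in range(n):
        if i: arm.get_image("scene")
        s,p,R,y=pose();P.append(p);Y.append(y)
        W.append(np.r_[R.T@np.array(s["force"]),R.T@np.array(s["ft_torque"])])
    p=np.mean(P,0);w=np.mean(W,0);print("t",round(float(s["clock"]),2),"p",p,"yaw",np.mean(Y).round(2),"F_tool",w[:3],"T_tool",w[3:],"std",np.std(W,0),"w",round(float(s["width"]),3))
    d=np.array([np.cos(np.radians(135)),np.sin(np.radians(135))])
    v=p[:2]-[.643,-.1694];print("r toe est",v@d-.1225,"lat",v@[d[1],-d[0]],"toe z est",p[2]+.0053)
    return p,w
E
python3 -c "
from h import *
avg()"
```

```text
t 9.75 p [ 0.5203 -0.0458  0.1017] yaw 135.05 F_tool [ 0.1046 -0.1717  0.9701] T_tool [ 0.0224 -0.0263 -0.0011] std [0.5357 0.4696 0.3583 0.0369 0.0387 0.0247] w 0.218
r toe est 0.05163423429337763 lat 0.0006412838711425685 toe z est 0.10700246966744013
```

Call:
move_arm([
  {"tx": 0, "ty": 0, "tz": 0.002, "twist": 0},
  {"tx": 0, "ty": 0, "tz": 0.002, "twist": 0},
  {"tx": 0, "ty": 0, "tz": 0.0005, "twist": 0},
  {"tx": 0, "ty": 0, "tz": 0, "twist": 0},
], gripper=1, squeeze=30)

```text
clock: 10.15
position: [0.5204, -0.046, 0.0971]
ee_rot: [-1.201, -2.903, 0.0]
force: [0.8, 0.6, -0.6]
width: 0.215
gripper_force: 30.0
```

```bash
python3 -c "
from h import *
avg()"
```

```text
t 10.4 p [ 0.5205 -0.046   0.0972] yaw 135.04 F_tool [0.1559 0.277  1.2514] T_tool [ 0.0324 -0.0092 -0.0121] std [0.3184 0.4466 0.5865 0.022  0.0194 0.0352] w 0.213
r toe est 0.051358503895973434 lat 0.0005936477572658122 toe z est 0.10250920816780211
```

Call:
move_arm([
  {"tx": 0, "ty": 0, "tz": 0.0008, "twist": 0},
  {"tx": 0, "ty": 0, "tz": 0, "twist": 0},
], gripper=1, squeeze=30)

```text
clock: 10.6
position: [0.5205, -0.046, 0.0964]
ee_rot: [-1.201, -2.903, -0.0]
force: [1.0, 0.4, -1.3]
width: 0.215
gripper_force: 30.0
```

```bash
python3 -c "
from h import *
avg()"
```

```text
t 10.85 p [ 0.5205 -0.046   0.0964] yaw 135.04 F_tool [-0.1547  0.3166  0.9331] T_tool [ 0.0278  0.0026 -0.0003] std [0.6345 0.4175 0.4418 0.0196 0.0261 0.0126] w 0.215
r toe est 0.05138482296849009 lat 0.0006033441700245684 toe z est 0.10170533291887372
```

Call:
move_arm([
  {"tx": 0, "ty": 0, "tz": 0.0007, "twist": 0},
  {"tx": 0, "ty": 0, "tz": 0, "twist": 0},
], gripper=1, squeeze=30)

```text
clock: 11.05
position: [0.5205, -0.046, 0.0957]
ee_rot: [-1.201, -2.903, -0.0]
force: [0.7, 0.3, -0.9]
width: 0.217
gripper_force: 30.0
```

```bash
python3 -c "
from h import *
avg()"
```

```text
t 11.3 p [ 0.5205 -0.046   0.0957] yaw 135.04 F_tool [-0.1019  0.3322  0.7061] T_tool [ 0.0037 -0.0639 -0.0242] std [0.3516 0.3585 0.6496 0.0342 0.0326 0.0166] w 0.219
r toe est 0.051356698923029936 lat 0.0006204915671532555 toe z est 0.10101858021003272
```

Call:
move_arm([
  {"tx": 0, "ty": 0, "tz": 0.0006, "twist": 0},
  {"tx": 0, "ty": 0, "tz": 0, "twist": 0},
], gripper=1, squeeze=30)

```text
clock: 11.5
position: [0.5205, -0.046, 0.0951]
ee_rot: [1.201, 2.903, 0.0]
force: [-0.6, 0.1, -0.1]
width: 0.215
gripper_force: 30.0
```

```bash
python3 -c "
from h import *
avg()"
```

```text
t 11.75 p [ 0.5205 -0.046   0.0952] yaw 135.04 F_tool [ 0.5937 -0.2247  0.2385] T_tool [ 0.0339 -0.0709  0.0038] std [0.2851 0.5315 0.2559 0.023  0.0187 0.0181] w 0.218
r toe est 0.05133565601410647 lat 0.0006369029135145966 toe z est 0.10045940583157233
```

Call:
move_arm([
  {"tx": -0.0015, "ty": 0, "tz": 0, "twist": 0},
  {"tx": -0.0015, "ty": 0, "tz": 0, "twist": 0},
  {"tx": -0.0015, "ty": 0, "tz": 0, "twist": 0},
  {"tx": -0.0015, "ty": 0, "tz": 0, "twist": 0},
  {"tx": 0, "ty": 0, "tz": 0, "twist": 0},
], gripper=1, squeeze=30)

```text
clock: 12.25
position: [0.525, -0.0506, 0.0952]
ee_rot: [1.202, 2.902, -0.0]
force: [0.3, 0.3, -0.2]
width: 0.214
gripper_force: 30.0
```

```bash
python3 -c "
from h import *
avg()"
```

```text
t 12.5 p [ 0.5249 -0.0505  0.0952] yaw 135.03 F_tool [-0.4637  0.3645  0.2918] T_tool [ 0.0552 -0.2336  0.0059] std [0.5145 0.34   0.2784 0.027  0.0148 0.0315] w 0.213
r toe est 0.04507519159537576 lat 0.0006146562069114437 toe z est 0.10047158835681051
```

```bash
python3 -c "
from h import *
avg(10)
a=arm.get_image('scene')[180:245,195:275,::-1];cv2.imwrite('pics/c4.png',cv2.resize(a,None,fx=9,fy=9,interpolation=2))"
```

```text
t 12.95 p [ 0.5248 -0.0503  0.0952] yaw 135.04 F_tool [-0.522  -0.0752  0.1255] T_tool [ 0.0307 -0.2522  0.0273] std [0.4437 0.3611 0.3483 0.0351 0.0233 0.0241] w 0.212
r toe est 0.04531620122687524 lat 0.0006317211114567112 toe z est 0.10046136197247994
```

View pics/c4.png

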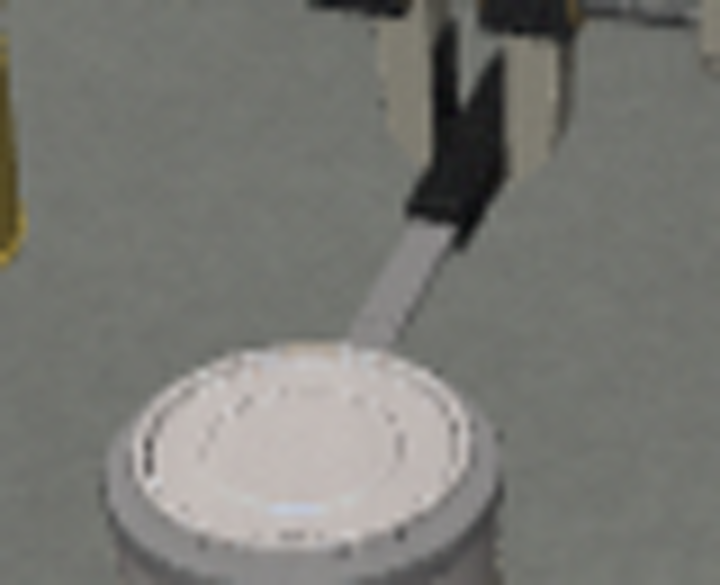

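Crop: the blade disappears under the disc's edge at scene about (237,218), with the handle held straight. I'll go on in gently.

Call:
move_arm([
  {"tx": -0.001, "ty": 0, "tz": 0, "twist": 0},
  {"tx": -0.001, "ty": 0, "tz": 0, "twist": 0},
  {"tx": -0.001, "ty": 0, "tz": 0, "twist": 0},
  {"tx": -0.001, "ty": 0, "tz": 0, "twist": 0},
  {"tx": 0, "ty": 0, "tz": 0, "twist": 0},
], gripper=1, squeeze=30)

```text
clock: 13.5
position: [0.5277, -0.0532, 0.0951]
ee_rot: [1.201, 2.903, 0.0]
force: [-0.2, -0.8, 0.3]
width: 0.215
gripper_force: 30.0
```

```bash
python3 -c "
from h import *
avg(8)"
```

```text
t 13.85 p [ 0.5277 -0.0532  0.0952] yaw 135.03 F_tool [-0.1609 -0.0035  0.0693] T_tool [ 0.0345 -0.2035  0.0023] std [0.4933 0.4108 0.5349 0.0383 0.0539 0.0305] w 0.216
r toe est 0.04118209065045153 lat 0.0006083489920842332 toe z est 0.1004639330283785
```

Call:
move_arm([
  {"tx": -0.0005, "ty": 0, "tz": 0, "twist": 0},
  {"tx": -0.0005, "ty": 0, "tz": 0, "twist": 0},
  {"tx": 0, "ty": 0, "tz": 0, "twist": 0},
], gripper=1, squeeze=30)

```text
clock: 14.15
position: [0.5282, -0.0537, 0.0951]
ee_rot: [-1.201, -2.903, -0.0]
force: [0.0, 0.4, 0.1]
width: 0.212
gripper_force: 30.0
```

```bash
python3 -c "
from h import *
avg(8)"
```

```text
t 14.5 p [ 0.5282 -0.0537  0.0951] yaw 135.04 F_tool [ 0.5912  0.4155 -0.0645] T_tool [ 0.0083 -0.005  -0.0086] std [0.3652 0.517  0.2607 0.032  0.0345 0.0176] w 0.214
r toe est 0.04044306018444041 lat 0.0006112206604216234 toe z est 0.1004033107553594
```

Call:
move_arm([
  {"tx": -0.0005, "ty": 0, "tz": 0, "twist": 0},
  {"tx": 0, "ty": 0, "tz": 0, "twist": 0},
], gripper=1, squeeze=30)

```text
clock: 14.7
position: [0.5287, -0.0542, 0.0951]
ee_rot: [1.201, 2.903, -0.0]
force: [-0.3, 0.1, 0.2]
width: 0.219
gripper_force: 30.0
```

```bash
python3 -c "
from h import *
avg(6)"
```

```text
t 14.95 p [ 0.5287 -0.0542  0.0952] yaw 135.04 F_tool [ 0.0474 -0.1463 -0.0965] T_tool [ 0.0452 -0.0746  0.0221] std [0.5123 0.5716 0.199  0.0335 0.0416 0.0222] w 0.217
r toe est 0.03978573147989581 lat 0.0006301868649190801 toe z est 0.1004506371118833
```

Call:
move_arm([
  {"tx": -0.0005, "ty": 0, "tz": 0, "twist": 0},
  {"tx": 0, "ty": 0, "tz": 0, "twist": 0},
], gripper=1, squeeze=30)

```text
clock: 15.15
position: [0.529, -0.0545, 0.0951]
ee_rot: [-1.201, -2.903, -0.0]
force: [-1.2, 0.5, 0.0]
width: 0.216
gripper_force: 30.0
```

```bash
python3 -c "
from h import *
avg(6)"
```

```text
t 15.4 p [ 0.529  -0.0545  0.0951] yaw 135.04 F_tool [ 0.6539  0.2293 -0.0825] T_tool [ 0.0247 -0.0691 -0.017 ] std [0.5116 0.3782 0.4437 0.0167 0.045  0.028 ] w 0.214
r toe est 0.03933608991268764 lat 0.0006113525622153164 toe z est 0.10043230214485568
```

Call:
move_arm([
  {"tx": -0.0005, "ty": 0, "tz": 0, "twist": 0},
  {"tx": -0.0005, "ty": 0, "tz": 0, "twist": 0},
  {"tx": 0, "ty": 0, "tz": 0, "twist": 0},
], gripper=1, squeeze=30)

```text
clock: 15.7
position: [0.5297, -0.0553, 0.0951]
ee_rot: [1.201, 2.903, 0.0]
force: [-0.4, 0.1, 0.7]
width: 0.218
gripper_force: 30.0
```

```bash
python3 -c "
from h import *
avg(6)"
```

```text
t 15.95 p [ 0.5297 -0.0553  0.0951] yaw 135.04 F_tool [ 0.3337  0.0021 -0.0009] T_tool [ 0.0248 -0.0964 -0.0042] std [0.3497 0.2335 0.628  0.0256 0.0402 0.0296] w 0.213
r toe est 0.03829721716134976 lat 0.0006319101868582242 toe z est 0.1004398300042595
```

Call:
move_arm([
  {"tx": -0.0005, "ty": 0, "tz": 0, "twist": 0},
  {"tx": 0, "ty": 0, "tz": 0, "twist": 0},
], gripper=1, squeeze=30)

```text
clock: 16.15
position: [0.53, -0.0556, 0.0951]
ee_rot: [-1.201, -2.903, -0.0]
force: [-0.8, 1.2, 0.8]
width: 0.216
gripper_force: 30.0
```

```bash
python3 -c "
from h import *
avg(6)"
```

```text
t 16.4 p [ 0.53   -0.0556  0.0951] yaw 135.04 F_tool [ 0.7985 -0.011  -0.3957] T_tool [ 0.0309 -0.0434  0.0095] std [0.7981 0.2706 0.309  0.0306 0.02   0.0283] w 0.214
r toe est 0.037859742469690566 lat 0.000620975614303878 toe z est 0.100433976311306
```

Call:
move_arm([
  {"tx": -0.0005, "ty": 0, "tz": 0, "twist": 0},
  {"tx": 0, "ty": 0, "tz": 0, "twist": 0},
], gripper=1, squeeze=30)

```text
clock: 16.6
position: [0.5304, -0.0559, 0.0951]
ee_rot: [1.201, 2.903, 0.0]
force: [0.8, 1.3, 0.6]
width: 0.213
gripper_force: 30.0
```

```bash
python3 -c "
from h import *
avg(5)"
```

```text
t 16.8 p [ 0.5304 -0.0559  0.0951] yaw 135.04 F_tool [ 0.756   0.6329 -0.2907] T_tool [ 0.0143 -0.0573 -0.0083] std [0.414  0.6148 0.6609 0.025  0.033  0.0141] w 0.219
r toe est 0.03733319776765051 lat 0.0006267868111991472 toe z est 0.10043819668329787
```

Call:
move_arm([
  {"tx": -0.0005, "ty": 0, "tz": 0, "twist": 0},
  {"tx": 0, "ty": 0, "tz": 0, "twist": 0},
], gripper=1, squeeze=30)

```text
clock: 17.0
position: [0.5308, -0.0563, 0.0951]
ee_rot: [1.201, 2.903, 0.0]
force: [-0.3, 1.6, 0.9]
width: 0.215
gripper_force: 30.0
```

```bash
python3 -c "
from h import *
avg(5)"
```

```text
t 17.2 p [ 0.5308 -0.0563  0.0951] yaw 135.04 F_tool [0.9334 0.4948 0.1202] T_tool [ 0.0216 -0.0759  0.0156] std [0.4979 0.327  0.6326 0.0323 0.0464 0.0182] w 0.212
r toe est 0.036827600455384246 lat 0.000617257052450297 toe z est 0.1004340319916576
```

Call:
move_arm([
  {"tx": -0.0005, "ty": 0, "tz": 0, "twist": 0},
  {"tx": 0, "ty": 0, "tz": 0, "twist": 0},
], gripper=1, squeeze=30)

```text
clock: 17.4
position: [0.5311, -0.0566, 0.0951]
ee_rot: [-1.201, -2.903, -0.0]
force: [-0.1, 0.4, 0.5]
width: 0.212
gripper_force: 30.0
```

```bash
python3 -c "
from h import *
avg(5)"
```

```text
t 17.6 p [ 0.5311 -0.0566  0.0951] yaw 135.04 F_tool [ 0.7298 -0.0903 -0.4633] T_tool [0.0371 0.0247 0.0135] std [0.1975 0.3798 0.7456 0.045  0.0373 0.0444] w 0.214
r toe est 0.03638351372760251 lat 0.000606522366062754 toe z est 0.10041710573337274
```

Call:
move_arm([
  {"tx": -0.0005, "ty": 0, "tz": 0, "twist": 0},
  {"tx": 0, "ty": 0, "tz": 0, "twist": 0},
], gripper=1, squeeze=30)

```text
clock: 17.8
position: [0.5313, -0.0569, 0.0951]
ee_rot: [-1.201, -2.903, -0.0]
force: [-1.3, 1.6, 0.5]
width: 0.214
gripper_force: 30.0
```

```bash
python3 -c "
from h import *
avg(5)"
```

```text
t 18.0 p [ 0.5313 -0.0569  0.0951] yaw 135.04 F_tool [ 1.6758  0.2135 -0.9594] T_tool [ 0.0221  0.2385 -0.0093] std [0.2681 0.3644 0.5799 0.0385 0.0256 0.0146] w 0.215
r toe est 0.03606334860157173 lat 0.0005964599202840215 toe z est 0.10036288247720682
```

Call:
move_arm([
  {"tx": -0.0005, "ty": 0, "tz": 0, "twist": 0},
  {"tx": -0.0005, "ty": 0, "tz": 0, "twist": 0},
  {"tx": 0, "ty": 0, "tz": 0, "twist": 0},
], gripper=1, squeeze=30)

```text
clock: 18.3
position: [0.5316, -0.0572, 0.0949]
ee_rot: [-1.2, -2.902, -0.0]
force: [-4.5, 3.8, 0.7]
width: 0.214
gripper_force: 30.0
```

```bash
python3 -c "
from h import *
avg(6)"
```

```text
t 18.55 p [ 0.5316 -0.0572  0.0949] yaw 135.06 F_tool [ 5.4002  0.3598 -0.7931] T_tool [ 0.016   0.9183 -0.001 ] std [0.3838 0.5745 0.3333 0.018  0.0214 0.0352] w 0.215
r toe est 0.035587124348608196 lat 0.0005479986222921512 toe z est 0.1002245809531473
```

Toe bears on the plug with about 5.4 N, so it is home. I'll ease the squeeze so the handle can turn in the pads and press down along the arc.

Call:
move_arm([
  {"tx": 0.0002, "ty": 0, "tz": 0.002, "twist": 0},
  {"tx": 0.0002, "ty": 0, "tz": 0.002, "twist": 0},
  {"tx": 0.0001, "ty": 0, "tz": 0.002, "twist": 0},
  {"tx": 0, "ty": 0, "tz": 0.002, "twist": 0},
  {"tx": 0, "ty": 0, "tz": 0.002, "twist": 0},
  {"tx": 0, "ty": 0, "tz": 0, "twist": 0},
], gripper=1, squeeze=12)

```text
clock: 19.15
position: [0.5321, -0.0577, 0.085]
ee_rot: [1.201, 2.902, -0.0]
force: [0.3, 1.7, -0.7]
width: 0.218
gripper_force: 12.0
```

```bash
python3 -c "
from h import *
avg(5)"
```

```text
t 19.35 p [ 0.5321 -0.0576  0.0851] yaw 135.03 F_tool [0.5091 0.8765 0.6221] T_tool [-0.0727  0.0841 -0.0411] std [0.7157 0.3298 0.2998 0.0579 0.0507 0.0141] w 0.216
r toe est 0.034957882056874945 lat 0.0006281477708055084 toe z est 0.09044870136025719
```

```bash
python3 -c "
from h import *
a=arm.get_image('scene')[170:250,195:285,::-1];cv2.imwrite('pics/c5.png',cv2.resize(a,None,fx=7,fy=7,interpolation=2))"
```

```text
(no output)
```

View pics/c5.png

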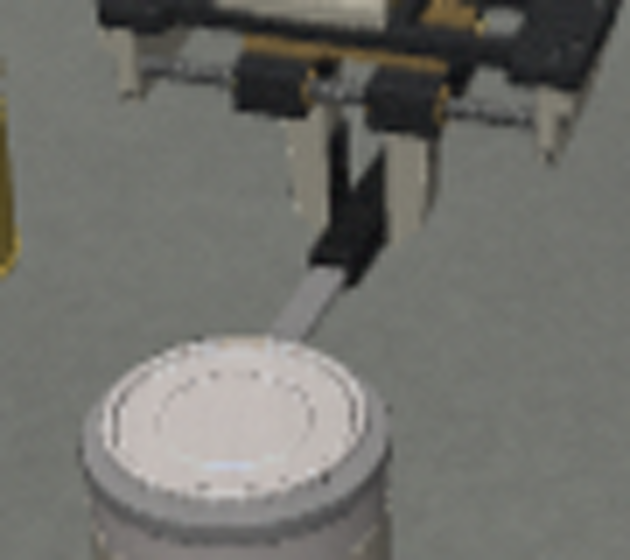

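Crop: handle has gone down with the fingers and the lid is still flat, so the clearance is just being taken up. I continue.

Call:
move_arm([
  {"tx": -0.0003, "ty": 0, "tz": 0.002, "twist": 0},
  {"tx": -0.0003, "ty": 0, "tz": 0.002, "twist": 0},
  {"tx": -0.0003, "ty": 0, "tz": 0.002, "twist": 0},
  {"tx": 0, "ty": 0, "tz": 0, "twist": 0},
], gripper=1, squeeze=12)

```text
clock: 19.8
position: [0.5325, -0.0581, 0.0789]
ee_rot: [1.201, 2.903, -0.0]
force: [0.4, 0.1, -0.1]
width: 0.22
gripper_force: 12.0
```

```bash
python3 -c "
from h import *
avg(5)"
```

```text
t 20.0 p [ 0.5325 -0.0581  0.0791] yaw 135.04 F_tool [-0.4117  0.4167  0.4173] T_tool [-0.0856 -0.0835 -0.0291] std [0.5731 0.2029 0.4236 0.0208 0.0343 0.0152] w 0.217
r toe est 0.03433897221861451 lat 0.0006148022808533724 toe z est 0.08435855570958836
```

Call:
move_arm([
  {"tx": -0.0004, "ty": 0, "tz": 0.002, "twist": 0},
  {"tx": -0.0004, "ty": 0, "tz": 0.002, "twist": 0},
  {"tx": 0, "ty": 0, "tz": 0, "twist": 0},
], gripper=1, squeeze=12)

```text
clock: 20.3
position: [0.533, -0.0586, 0.0749]
ee_rot: [-1.201, -2.903, 0.0]
force: [0.4, 1.5, 0.4]
width: 0.216
gripper_force: 12.0
```

```bash
python3 -c "
from h import *
avg(5)"
```

```text
t 20.5 p [ 0.533  -0.0585  0.075 ] yaw 135.04 F_tool [0.4384 0.8983 0.131 ] T_tool [-0.0664 -0.0323 -0.0338] std [0.3274 0.4091 0.3581 0.0298 0.0228 0.0355] w 0.22
r toe est 0.033705844311427285 lat 0.0006057197527011771 toe z est 0.08032016680674875
```

Call:
move_arm([
  {"tx": -0.0005, "ty": 0, "tz": 0.002, "twist": 0},
  {"tx": -0.0005, "ty": 0, "tz": 0.002, "twist": 0},
  {"tx": -0.0005, "ty": 0, "tz": 0.002, "twist": 0},
  {"tx": -0.0005, "ty": 0, "tz": 0.002, "twist": 0},
  {"tx": -0.0006, "ty": 0, "tz": 0.002, "twist": 0},
  {"tx": 0, "ty": 0, "tz": 0, "twist": 0},
], gripper=1, squeeze=12)

```text
clock: 21.1
position: [0.5347, -0.0603, 0.0648]
ee_rot: [-1.201, -2.902, 0.0]
force: [-1.2, 1.8, 0.5]
width: 0.214
gripper_force: 12.0
```

```bash
python3 -c "
from h import *
avg(5)
a=arm.get_image('scene')[170:250,195:285,::-1];b=cv2.imread('pics/scene0.png')[170:250,195:285]
cv2.imwrite('pics/c6.png',cv2.resize(np.hstack([a,b]),None,fx=4.4,fy=4.4,interpolation=2))
for q in ('lever_handle','lever','lid_top','lever_toe'): print(q,[(np.round(np.array(d['point'])*[560,420],1).tolist(),round(d['conf'],2)) for d in arm.place_of('scene',q)][:2])
c=np.array([.643,-.1694]);d=np.array([-.7071,.7071])
for th in (0,.1,.2,.3): print(th,proj('scene',[np.r_[c+d*(.055+.1055*np.cos(th)),.101-.1055*np.sin(th)],np.r_[c+d*(.055+.058*np.cos(th)),.101-.058*np.sin(th)]]).ravel())
"
```

```text
t 21.3 p [ 0.5347 -0.0603  0.0649] yaw 135.04 F_tool [1.7781 0.4279 0.0036] T_tool [-0.0608  0.3262 -0.0325] std [0.3759 0.3789 0.3403 0.0343 0.0362 0.0409] w 0.219
r toe est 0.031246053519170314 lat 0.0005460987784079699 toe z est 0.07024764650825048
lever_handle [([248.3, 206.6], 0.45)]
lever [([248.6, 214.4], 0.42)]
lid_top [([226.4, 229.3], 0.71)]
lever_toe [([235.6, 220.1], 0.64)]
0 [247.1912 197.1855 241.9989 206.2641]
0.1 [247.2209 200.4453 242.0286 208.0958]
0.2 [247.1394 203.843  241.9927 210.0156]
0.3 [246.9484 207.3508 241.892  212.0063]
```

View pics/c6.png

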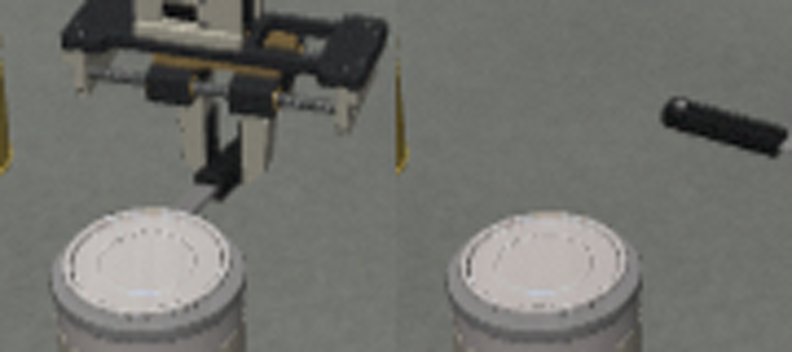

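Crop: the lid's rear edge (crop y 206 vs 211 before) is up roughly 3 mm, and the handle is at the 0.3 rad prediction. I carry on.

Call:
move_arm([
  {"tx": -0.0005, "ty": 0, "tz": 0.002, "twist": 0},
  {"tx": -0.0006, "ty": 0, "tz": 0.002, "twist": 0},
  {"tx": -0.0007, "ty": 0, "tz": 0.002, "twist": 0},
  {"tx": -0.0008, "ty": 0, "tz": 0.002, "twist": 0},
  {"tx": -0.0008, "ty": 0, "tz": 0.002, "twist": 0},
  {"tx": 0, "ty": 0, "tz": 0, "twist": 0},
], gripper=1, squeeze=12)

```text
clock: 22.15
position: [0.5373, -0.0629, 0.0548]
ee_rot: [-1.201, -2.903, 0.0]
force: [-1.8, 1.7, -0.0]
width: 0.218
gripper_force: 12.0
```

```bash
cat > lid.py <<'E'
from h import *
avg(5)
im=arm.get_image('scene');r=arm.regions_of('scene','lid')
for d in r[:2]:
    m=d["region"].astype(np.uint8);ys,xs=np.nonzero(m);c=max(cv2.findContours(m,0,1)[0],key=len)
    print("lid",round(d["conf"],2),ys.min(),ys.max(),xs.min(),xs.max(),len(xs),cv2.fitEllipse(c))
print('lid_top',[np.round(np.array(d['point'])*[560,420],1).tolist() for d in arm.place_of('scene','lid_top')][:1])
# predicted disc ellipse for lift L on lever side, hinged at far disc edge
c=np.array([.643,-.1694]);d=np.array([-.7071,.7071]);e=np.array([d[1],-d[0]])
for L in(0,.004,.006,.007,.008,.01):
    a=L/.085;t=np.linspace(0,2*np.pi,90);u=.047*np.cos(t);v=.047*np.sin(t)
    x=-.047+(u+.047)*np.cos(a);z=.1067+(u+.047)*np.sin(a)
    P=np.c_[c+np.outer(x,d)+np.outer(v,e),z];q=proj('scene',P).astype(np.float32);print(L,"rows",q[:,1].min().round(1),q[:,1].max().round(1),cv2.fitEllipse(q))
E
python3 lid.py
```

```text
t 22.35 p [ 0.5373 -0.0628  0.055 ] yaw 135.04 F_tool [1.998  0.4186 0.953 ] T_tool [-0.0753  0.3942 -0.0304] std [0.4612 0.2403 1.034  0.0393 0.028  0.0314] w 0.219
r toe est 0.027623672125171 lat 0.000587555830990303 toe z est 0.060307614785136396
lid 0.91 217 241 209 246 746 ((227.82916259765625, 229.13453674316406), (24.205665588378906, 36.93995666503906), 82.39128875732422)
lid_top [[225.4, 226.0]]
0 rows 217.7 240.3 ((227.99440002441406, 229.01171875), (22.442291259765625, 37.99418258666992), 86.14513397216797)
0.004 rows 216.4 240.3 ((227.95468139648438, 228.3206329345703), (23.7255916595459, 38.041133880615234), 84.88890838623047)
0.006 rows 215.7 240.2 ((227.92991638183594, 227.98280334472656), (24.35106658935547, 38.06568145751953), 84.22879028320312)
0.007 rows 215.4 240.2 ((227.91632080078125, 227.81590270996094), (24.659622192382812, 38.07823181152344), 83.89004516601562)
0.008 rows 215.1 240.2 ((227.9019012451172, 227.65036010742188), (24.9653377532959, 38.09095001220703), 83.54522705078125)
0.01 rows 214.4 240.2 ((227.87060546875, 227.32345581054688), (25.568092346191406, 38.11690139770508), 82.83653259277344)
```

Call:
move_arm([
  {"tx": -0.0008, "ty": 0, "tz": 0.002, "twist": 0},
  {"tx": -0.0009, "ty": 0, "tz": 0.002, "twist": 0},
  {"tx": -0.0009, "ty": 0, "tz": 0.002, "twist": 0},
  {"tx": -0.0009, "ty": 0, "tz": 0.002, "twist": 0},
  {"tx": -0.001, "ty": 0, "tz": 0.002, "twist": 0},
  {"tx": -0.001, "ty": 0, "tz": 0.002, "twist": 0},
  {"tx": 0, "ty": 0, "tz": 0, "twist": 0},
], gripper=1, squeeze=12)

```text
clock: 23.2
position: [0.5414, -0.0669, 0.0429]
ee_rot: [1.201, 2.902, -0.0]
force: [-0.5, 0.7, -0.7]
width: 0.217
gripper_force: 12.0
```

```bash
python3 lid.py | head -6; python3 lid.py | sed -n 3,4p
```

```text
t 23.4 p [ 0.5413 -0.0668  0.0431] yaw 135.03 F_tool [0.3975 0.4241 0.8246] T_tool [-0.0565  0.094  -0.0364] std [0.588  0.3715 0.3235 0.0316 0.0463 0.0265] w 0.219
r toe est 0.021927439487487765 lat 0.0006164336385064571 toe z est 0.04838244404195429
lid 0.68 216 241 209 246 784 ((227.75393676757812, 228.64175415039062), (24.797060012817383, 37.98876953125), 80.78388214111328)
lid_top [[227.6, 226.9]]
0 rows 217.7 240.3 ((227.99440002441406, 229.01171875), (22.442291259765625, 37.99418258666992), 86.14513397216797)
0.004 rows 216.4 240.3 ((227.95468139648438, 228.3206329345703), (23.7255916595459, 38.041133880615234), 84.88890838623047)
lid 0.56 216 241 209 246 793 ((227.7284698486328, 228.69924926757812), (25.206071853637695, 37.78874588012695), 82.90713500976562)
lid_top []
```

Call:
move_arm([
  {"tx": -0.001, "ty": 0, "tz": 0.0015, "twist": 0},
  {"tx": -0.001, "ty": 0, "tz": 0.0015, "twist": 0},
  {"tx": -0.001, "ty": 0, "tz": 0.0015, "twist": 0},
  {"tx": 0, "ty": 0, "tz": 0, "twist": 0},
  {"tx": 0, "ty": 0, "tz": 0, "twist": 0},
], gripper=1, squeeze=12)

```text
clock: 24.4
position: [0.5432, -0.0687, 0.0385]
ee_rot: [-1.201, -2.903, 0.0]
force: [-1.6, 0.7, -0.5]
width: 0.216
gripper_force: 12.0
```

```bash
python3 lid.py | head -4; python3 lid.py | sed -n 3,4p
```

```text
t 24.6 p [ 0.5432 -0.0687  0.0386] yaw 135.04 F_tool [0.68   0.2098 0.6135] T_tool [-0.0689  0.0864 -0.0261] std [0.6648 0.4354 0.3385 0.0356 0.0229 0.0337] w 0.215
r toe est 0.019279695138666453 lat 0.0006063756145960142 toe z est 0.043856126479358146
lid 0.83 215 241 210 247 806 ((228.16310119628906, 228.31861877441406), (26.00624656677246, 37.356544494628906), 84.76554107666016)
lid 0.62 225 275 207 250 1398 ((228.31039428710938, 248.87010192871094), (44.38009262084961, 52.84040069580078), 21.39576530456543)
lid 0.72 216 241 209 246 796 ((227.7761688232422, 228.58853149414062), (25.190813064575195, 37.96394348144531), 81.93067169189453)
lid_top [[226.1, 230.0]]
```

Lift is about 8 mm by geometry and by the ellipse. Now I unload by retracing the arc a little and check that the lid stays.

Call:
move_arm([
  {"tx": 0.0012, "ty": 0, "tz": -0.002, "twist": 0},
  {"tx": 0.0011, "ty": 0, "tz": -0.002, "twist": 0},
  {"tx": 0.0011, "ty": 0, "tz": -0.002, "twist": 0},
  {"tx": 0.0011, "ty": 0, "tz": -0.002, "twist": 0},
  {"tx": 0.001, "ty": 0, "tz": -0.002, "twist": 0},
  {"tx": 0.001, "ty": 0, "tz": -0.002, "twist": 0},
  {"tx": 0.0009, "ty": 0, "tz": -0.002, "twist": 0},
  {"tx": 0, "ty": 0, "tz": 0, "twist": 0},
], gripper=1, squeeze=12)

```text
clock: 25.9
position: [0.538, -0.0634, 0.0529]
ee_rot: [1.201, 2.903, 0.0]
force: [-0.7, 1.3, -2.0]
width: 0.215
gripper_force: 12.0
```

```bash
python3 lid.py | head -4; python3 lid.py | sed -n 3,4p
```

```text
t 26.1 p [ 0.5381 -0.0636  0.0527] yaw 135.04 F_tool [0.8272 0.1779 2.3107] T_tool [0.0247 0.2097 0.0054] std [0.5627 0.3448 0.2948 0.0245 0.0347 0.0069] w 0.217
r toe est 0.02652000688811801 lat 0.0006531266276868489 toe z est 0.05802646625759636
lid 0.64 216 241 208 246 816 ((227.58364868164062, 228.5677490234375), (25.557025909423828, 38.37828826904297), 83.04345703125)
lid_top [[226.1, 227.2]]
lid 0.93 216 241 209 246 780 ((228.01023864746094, 228.8295135498047), (24.876150131225586, 37.65384292602539), 82.79815673828125)
lid_top [[225.5, 229.2]]
```

The lid stayed up. I relieve the slight upward load and draw the blade out along its own axis.

Call:
move_arm([
  {"tx": 0, "ty": 0, "tz": 0.0015, "twist": 0},
  {"tx": 0.002, "ty": 0, "tz": 0.0009, "twist": 0},
  {"tx": 0.002, "ty": 0, "tz": 0.0009, "twist": 0},
  {"tx": 0.003, "ty": 0, "tz": 0.0013, "twist": 0},
  {"tx": 0.003, "ty": 0, "tz": 0.0013, "twist": 0},
  {"tx": 0.003, "ty": 0, "tz": 0.0013, "twist": 0},
  {"tx": 0.004, "ty": 0, "tz": 0.0017, "twist": 0},
  {"tx": 0.005, "ty": 0, "tz": 0.001, "twist": 0},
  {"tx": 0.01, "ty": 0, "tz": 0, "twist": 0},
  {"tx": 0.01, "ty": 0, "tz": 0, "twist": 0},
  {"tx": 0.01, "ty": 0, "tz": 0, "twist": 0},
  {"tx": 0, "ty": 0, "tz": 0, "twist": 0},
], gripper=1, squeeze=12)

```text
clock: 27.8
position: [0.4998, -0.0252, 0.0426]
ee_rot: [-1.198, -2.902, -0.0]
force: [0.1, 0.2, -0.2]
width: 0.216
gripper_force: 12.0
```

```bash
python3 lid.py | head -4; python3 - <<'E'
from h import *
a=arm.get_image('scene')[150:250,190:290,::-1];b=arm.get_image('top')[145:255,270:370,::-1]
cv2.imwrite('pics/c7.png',np.hstack([cv2.resize(a,(400,440),interpolation=2),cv2.resize(b,(400,440),interpolation=2)]))
E
```

```text
t 28.0 p [ 0.501  -0.0263  0.0428] yaw 135.08 F_tool [-0.1542  0.2263  0.9192] T_tool [ 0.0197 -0.06   -0.0127] std [0.3644 0.4832 0.5215 0.0276 0.0172 0.0367] w 0.215
r toe est 0.0790891533799418 lat 0.0007831922498885101 toe z est 0.04812823676177562
lid 0.66 216 241 209 246 790 ((227.71438598632812, 228.63609313964844), (25.116317749023438, 37.759979248046875), 82.57123565673828)
lid_top [[225.4, 228.0]]
```

View pics/c7.png

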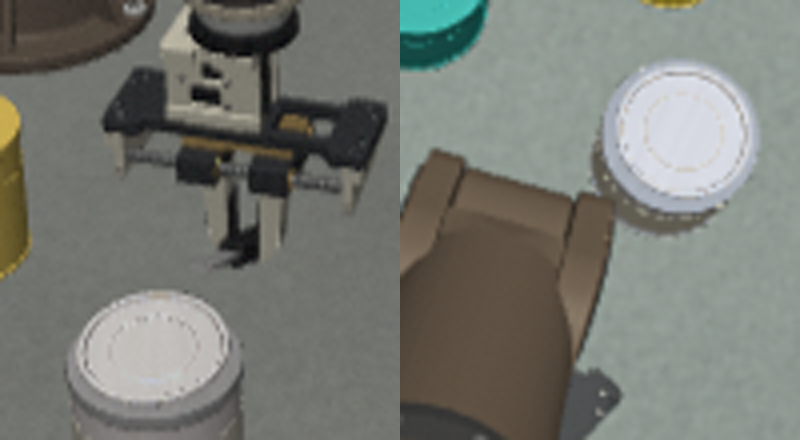

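Crop: lid sits tilted on the tin with its rear (lever) side up, the lever is out, and the tin is where it was (top (340,178)). Now I lay the lever down a bit further back.

Call:
move_arm([
  {"tx": 0.02, "ty": 0, "tz": 0, "twist": 0},
  {"tx": 0.02, "ty": 0, "tz": 0.005, "twist": 0},
  {"tx": 0, "ty": 0, "tz": 0.005, "twist": 0},
  {"tx": 0, "ty": 0, "tz": 0.005, "twist": 0},
  {"tx": 0, "ty": 0, "tz": 0.004, "twist": 0},
  {"tx": 0, "ty": 0, "tz": 0.003, "twist": 0},
  {"tx": 0, "ty": 0, "tz": 0.003, "twist": 0},
  {"tx": 0, "ty": 0, "tz": 0.003, "twist": 0},
  {"tx": 0, "ty": 0, "tz": 0.003, "twist": 0},
  {"tx": 0, "ty": 0, "tz": 0.003, "twist": 0},
  {"tx": 0, "ty": 0, "tz": 0.002, "twist": 0},
  {"tx": 0, "ty": 0, "tz": 0, "twist": 0},
], gripper=1, squeeze=8)

```text
clock: 29.45
position: [0.4726, 0.0015, 0.0064]
ee_rot: [-1.201, -2.902, 0.0]
force: [0.8, 0.5, -0.3]
width: 0.214
gripper_force: 8.0
```

```bash
python3 -c "
from h import *
avg(5)"
```

```text
t 29.65 p [0.4726 0.0016 0.0066] yaw 135.05 F_tool [-0.3708 -0.057   0.6627] T_tool [ 0.0608 -0.0247  0.009 ] std [0.3862 0.5835 0.4341 0.023  0.0215 0.0104] w 0.216
r toe est 0.1188953963793237 lat 0.00039969710509181965 toe z est 0.011860365289664856
```

Call:
move_arm([
  {"tx": 0, "ty": 0, "tz": 0.0015, "twist": 0},
  {"tx": 0, "ty": 0, "tz": 0, "twist": 0},
], gripper=1, squeeze=8)

```text
clock: 29.85
position: [0.473, 0.0015, 0.0052]
ee_rot: [1.201, 2.903, 0.0]
force: [0.6, 0.0, -0.5]
width: 0.215
gripper_force: 8.0
```

Call:
move_arm([
  {"tx": 0, "ty": 0, "tz": 0, "twist": 0},
  {"tx": 0, "ty": 0, "tz": 0, "twist": 0},
  {"tx": 0, "ty": 0, "tz": 0, "twist": 0},
  {"tx": 0, "ty": 0, "tz": 0, "twist": 0},
  {"tx": 0, "ty": 0, "tz": 0, "twist": 0},
  {"tx": 0, "ty": 0, "tz": 0, "twist": 0},
  {"tx": 0, "ty": 0, "tz": 0, "twist": 0},
  {"tx": 0, "ty": 0, "tz": 0, "twist": 0},
], gripper=-1, squeeze=8)

```text
clock: 30.65
position: [0.4729, 0.0014, 0.0052]
ee_rot: [-1.201, -2.903, -0.0]
force: [0.2, -0.5, 0.7]
width: 0.863
gripper_force: 0.0
```

Call:
move_arm([
  {"tx": 0, "ty": 0, "tz": -0.01, "twist": 0},
  {"tx": 0, "ty": 0, "tz": -0.03, "twist": 0},
  {"tx": 0, "ty": 0, "tz": -0.04, "twist": 0},
  {"tx": 0, "ty": 0, "tz": -0.04, "twist": 0},
  {"tx": 0, "ty": 0, "tz": -0.04, "twist": 0},
  {"tx": 0, "ty": 0, "tz": -0.04, "twist": 0},
  {"tx": 0.04, "ty": 0, "tz": 0, "twist": 0},
  {"tx": 0.04, "ty": 0, "tz": 0, "twist": 0},
  {"tx": 0.04, "ty": 0, "tz": 0, "twist": 0},
  {"tx": 0, "ty": 0, "tz": 0, "twist": 0},
], gripper=-1, squeeze=8)

```text
clock: 31.65
position: [0.3844, 0.089, 0.2055]
ee_rot: [-1.193, -2.904, -0.001]
force: [0.4, 1.0, 0.6]
width: 0.998
gripper_force: 0.0
```

```bash
python3 - <<'E'
from h import *
show()
now=arm.get_image('scene')[:,:,::-1].copy();tp=arm.get_image('top')[:,:,::-1].copy()
ref=cv2.imread('pics/scene0.png')
cv2.imwrite('pics/scene_end.png',now);cv2.imwrite('pics/top_end.png',tp)
for n in("top","scene"):
    for q in("lever_toe","lever_handle","lid_top"):print(n,q,[np.round(np.array(d['point'])*[560,420],1).tolist() for d in arm.place_of(n,q)][:1])
c0=np.array([.643,-.1694]);d=np.array([-.7071,.7071]);e=np.array([d[1],-d[0]])
# rear arc edge: intensity profile registration, best lift by bright->dark contrast across disc edge
def score(im,L,dc):
    g=cv2.GaussianBlur(cv2.cvtColor(im,6),(0,0),.6).astype(np.float32);a=L/.085;t=np.linspace(-1.2,1.2,80)
    def ring(R,h):
        u=R*np.cos(t);v=R*np.sin(t);P=np.c_[c0+dc+np.outer(-.047+(u+.047)*np.cos(a),d)+np.outer(v,e),.1067+(u+.047)*np.sin(a)]
        q=proj('scene',P).astype(np.float32);return cv2.remap(g,q[:,0].copy(),q[:,1].copy(),1)
    return float(np.mean(ring(.045,0)-ring(.049,0)))
for nm,im in(("ref",ref),("now",now)):
    print(nm,[(L,round(score(im,L*1e-3,np.zeros(2)),1)) for L in range(-4,15,1)])
m=np.vstack([np.hstack([cv2.resize(x[200:250,195:262],None,fx=5.9,fy=5.9,interpolation=2) for x in(ref,now)]),cv2.resize(tp[130:300,180:430],(790,300),interpolation=2)])
cv2.imwrite('pics/end.png',m);print(m.shape)
E
```

```text
t 31.65 p [0.3844 0.089  0.2055] yaw 135.34 tz [-0.0019  0.0016 -1.    ] F [0.4162 0.9732 0.6468] w 0.998 g 0.0
top lever_toe [[310.0, 210.0]]
top lever_handle [[280.9, 242.0]]
top lid_top [[341.7, 175.5]]
scene lever_toe [[242.6, 231.9]]
scene lever_handle [[258.1, 209.9]]
scene lid_top [[226.0, 228.6]]
ref [(-4, 14.0), (-3, 18.0), (-2, 23.1), (-1, 27.3), (0, 29.4), (1, 28.4), (2, 24.1), (3, 18.7), (4, 13.7), (5, 10.1), (6, 7.5), (7, 5.6), (8, 4.5), (9, 3.7), (10, 3.0), (11, 2.5), (12, 2.0), (13, 1.6), (14, 1.2)]
now [(-4, 8.7), (-3, 9.4), (-2, 10.1), (-1, 11.1), (0, 12.5), (1, 14.2), (2, 16.5), (3, 20.3), (4, 24.9), (5, 29.5), (6, 31.5), (7, 30.2), (8, 25.3), (9, 19.5), (10, 14.1), (11, 9.9), (12, 6.8), (13, 4.4), (14, 2.9)]
(595, 790, 3)
```

View pics/end.png

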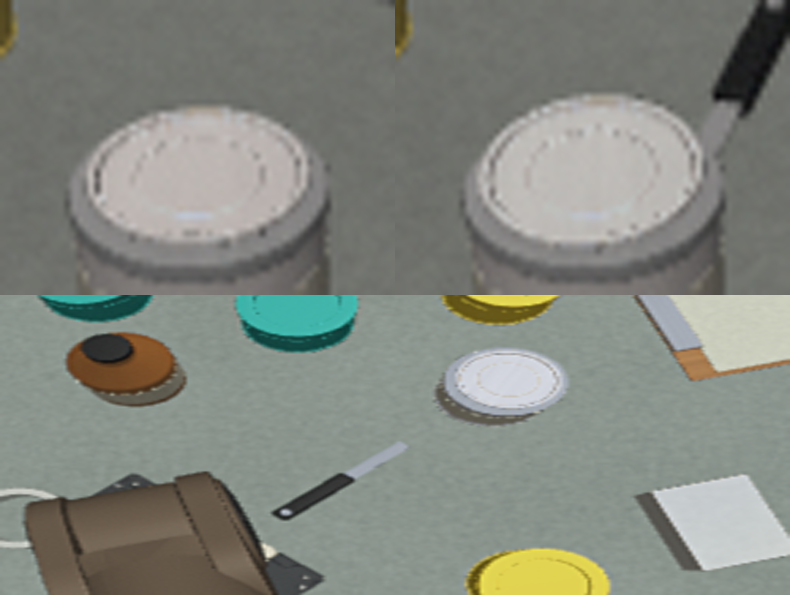

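The final picture shows the lid tilted and the lever flat on the bench between the base and the tin. The edge fit suggests a lift of about 6.6 mm, so I'll measure it better before deciding.

```bash
cat > fit.py <<'E'
from h import *
from scipy.optimize import minimize
c0=np.array([.643,-.1694]);d=np.array([-.7071,.7071]);e=np.array([d[1],-d[0]])
t=np.linspace(0,2*np.pi,240,endpoint=False)
def ring(R,p):  # p: dx(d), dy(e), z rise at lever side edge, z rise at far edge (mm)
    u,v=R*np.cos(t),R*np.sin(t);a=np.arcsin((p[2]-p[3])*1e-3/.094);zc=(p[2]+p[3])/2e3
    return np.c_[c0+np.outer(p[0]*1e-3+u*np.cos(a),d)+np.outer(p[1]*1e-3+v,e),.1067+zc+u*np.sin(a)]
def fit(ims,p0,free,sel):
    G={n:cv2.GaussianBlur(cv2.cvtColor(im,6),(0,0),.7).astype(np.float32) for n,im in ims.items()}
    def f(x):
        p=np.array(p0,float);p[free]=x;s=0
        for n,g in G.items():
            I=[cv2.remap(g,*[q[:,i].copy() for i in(0,1)],2) for q in(proj(n,ring(R,p)).astype(np.float32) for R in(.0452,.0488))]
            s+=np.mean((I[0]-I[1]).ravel()[sel])
        return -s
    r=minimize(f,np.array(p0,float)[free],method="Nelder-Mead",options=dict(initial_simplex=np.array(p0,float)[free]+np.vstack([np.zeros(len(free)),1.0*np.eye(len(free))])));p=np.array(p0,float);p[free]=r.x;return p,-r.fun
if __name__=="__main__":
    al=np.ones(len(t),bool)
    R0=cv2.imread("pics/scene0.png");R1=cv2.imread("pics/scene_end.png")
    a,s=fit({"scene":R0},[0,0,0,0],[0,1,2],al);print("ref xy,near",a,s)
    b,s=fit({"scene":R0},[0,0,0,0],[0,1],al);print("ref xy only",b,s)
    for base in(a,b):
        for fr in([2],[2,3],[0,1,2]):
            for m in (R1,):
                q,s=fit({"scene":m},base+[0,0,7,0],fr,al);print(fr,q,s,"lift",q[2]-base[2])
E
python3 fit.py
```

```text
ref xy,near [-0.5269 -0.0652  0.7255  0.    ] 26.49001693725586
ref xy only [-0.1594 -0.349   0.      0.    ] 26.371082305908203
[2] [-0.5269 -0.0652  6.913   0.    ] 27.67311668395996 lift 6.187500000000001
[2, 3] [-0.5269 -0.0652  7.4184 -1.9579] 29.417436599731445 lift 6.69283066270873
[0, 1, 2] [-3.0618  0.195   9.2084  0.    ] 30.34189796447754 lift 8.482820903282025
[2] [-0.1594 -0.349   6.5664  0.    ] 27.237449645996094 lift 6.56640625
[2, 3] [-0.1594 -0.349   7.243  -2.3802] 29.688596725463867 lift 7.24298095703125
[0, 1, 2] [-3.0864  0.2402  9.1318  0.    ] 30.363752365112305 lift 9.131773220689004
```

```bash
cat > fit2.py <<'E'
from fit import *
al=np.ones(len(t),bool)
A={"scene":cv2.imread("pics/scene0.png"),"top":cv2.imread("pics/top0.png")};B={"scene":cv2.imread("pics/scene_end.png"),"top":cv2.imread("pics/top_end.png")}
for n in A:
    x,_=fit({n:A[n]},[0,0,0,0],[0,1],al);y,_=fit({n:B[n]},x+[0,0,7,0],[0,1,2] if n=="scene" else [0,1],al);print(n,x,y)
# per-camera calibration offset from ref: remove by shifting images
def shifted(n,im):
    x,_=fit({n:A[n]},[0,0,0,0],[0,1],al)
    o=proj(n,ring(.047,x)).mean(0)-proj(n,ring(.047,[0,0,0,0])).mean(0)
    return cv2.warpAffine(im,np.float32([[1,0,-o[0]],[0,1,-o[1]]]),(560,420),flags=cv2.INTER_CUBIC)
SA={n:shifted(n,A[n]) for n in A};SB={n:shifted(n,B[n]) for n in A}
print("ref all",fit(SA,[0,0,0,0],[0,1,2,3],al))
print("now all",fit(SB,[0,0,7,0],[0,1,2,3],al),fit(SB,[-1,0,7,-1],[0,1,2,3],al))
print("now far=0",fit(SB,[0,0,7,0],[0,1,2],al))
E
python3 fit2.py
```

```text
scene [-0.1594 -0.349   0.      0.    ] [-3.0864  0.2402  9.1318  0.    ]
top [-1.4754  0.4472  0.      0.    ] [-2.807   0.1121  7.      0.    ]
ref all (array([-0.2797,  0.2225,  0.4843,  0.3578]), np.float64(46.41358947753906))
now all (array([-1.7541, -0.0433,  7.9664, -0.4553]), np.float64(51.11025619506836)) (array([-1.7067, -0.0962,  7.9452, -0.6057]), np.float64(51.12779998779297))
now far=0 (array([-1.8307, -0.0481,  7.8807,  0.    ]), np.float64(50.948951721191406))
```

```bash
cat > fit3.py <<'E'
import fit as F
from fit2 import *
import scipy.optimize as so
def fitv(ims,p0,r1,r2,bl,w):
    G={n:cv2.GaussianBlur(cv2.cvtColor(im,6),(0,0),bl).astype(np.float32) for n,im in ims.items()}
    def f(p):
        s=0
        for n,g in G.items():
            I=[cv2.remap(g,*[q[:,i].copy() for i in(0,1)],2).ravel() for q in(proj(n,ring(R,p)).astype(np.float32) for R in(r1,r2))]
            s+=w[n]*np.mean(np.clip(I[0]-I[1],-60,60))
        return -s
    p0=np.array(p0,float);return so.minimize(f,p0,method="Nelder-Mead",options=dict(initial_simplex=p0+np.vstack([np.zeros(4),np.eye(4)]))).x
for r1,r2 in((.0455,.0485),(.045,.049),(.0445,.0495),(.0455,.0495),(.0445,.0485)):
    for bl in(.5,1.):
        for w in({"scene":1,"top":1},{"scene":1,"top":3}):
            a=fitv(SA,[0,0,0,0],r1,r2,bl,w);b=fitv(SB,[-1.5,0,7.5,-.5],r1,r2,bl,w);print(r1,r2,bl,w["top"],b-a)
E
python3 fit3.py | tail -20
```

```text
0.0455 0.0485 0.5 1 [-1.4182 -0.2388  7.4805 -0.7734]
0.0455 0.0485 0.5 3 [-1.4648 -0.2884  7.2779 -0.7333]
0.0455 0.0485 1.0 1 [-1.242  -0.4141  7.4182 -1.4806]
0.0455 0.0485 1.0 3 [-1.2495 -0.5153  7.0338 -0.3389]
0.045 0.049 0.5 1 [-1.3974 -0.1975  7.3447 -0.8515]
0.045 0.049 0.5 3 [-1.3755 -0.2829  7.2686 -0.6497]
0.045 0.049 1.0 1 [-1.3057 -0.3387  7.543  -1.1721]
0.045 0.049 1.0 3 [-1.2958 -0.3563  7.003  -1.1034]
0.0445 0.0495 0.5 1 [-1.3643 -0.15    7.4617 -0.6614]
0.0445 0.0495 0.5 3 [-1.2329 -0.3527  7.1717 -0.8483]
0.0445 0.0495 1.0 1 [-1.2246 -0.3884  7.2191 -1.1203]
0.0445 0.0495 1.0 3 [-1.4601 -0.3335  7.1156 -1.2098]
0.0455 0.0495 0.5 1 [-1.32   -0.3115  7.3667 -0.8731]
0.0455 0.0495 0.5 3 [-1.3013 -0.2913  7.2851 -0.8352]
0.0455 0.0495 1.0 1 [-1.3319 -0.2106  7.4753 -1.027 ]
0.0455 0.0495 1.0 3 [-1.3197 -0.144   7.2904 -0.8129]
0.0445 0.0485 0.5 1 [-1.3598 -0.1625  7.5813 -0.7521]
0.0445 0.0485 0.5 3 [-1.3934 -0.364   7.4015 -0.622 ]
0.0445 0.0485 1.0 1 [-1.3324 -0.4357  7.3057 -0.9767]
0.0445 0.0485 1.0 3 [-1.2698 -0.6744  7.0054 -0.6952]
```

The edge lift is about 7.3 mm at the disc's rim, which is thin against "a good 7 mm". I'll repeat the lift for about 1 mm more. First, where the lever lies:

```bash
python3 - <<'E'
from h import *
s,p,R,y=show()
print("toe",onz("top",(310,210),.009),onz("scene",(242.6,231.9),.009)); 
im=cv2.imread("pics/top_end.png")
for n in("top","scene"):
    print(n,"pred toe/handle",proj(n,[[.5595,-.0852,.009],[.4729,.0014,.009]]).ravel())
    for d in arm.regions_of(n,"lever")[:1]:
        ys,xs=np.nonzero(d["region"]);r=cv2.minAreaRect(np.c_[xs,ys].astype(np.float32));print(r,[onz(n,q,.011)[:2] for q in cv2.boxPoints(r)])
E
```

```text
t 32.05 p [0.3885 0.0855 0.2052] yaw 134.93 tz [ 0.0001 -0.0004 -1.    ] F [-0.0058  0.1787 -0.76  ] w 0.997 g 0.0
toe [ 0.5703 -0.0915  0.009 ] [ 0.5564 -0.0872  0.009 ]
top pred toe/handle [307.9711 213.6453 278.9887 243.3793]
scene pred toe/handle [243.7167 232.2549 255.8203 208.9357]
((254.30001831054688, 211.4000244140625), (7.155416965484619, 28.174455642700195), 26.56505012512207) [array([ 0.5211, -0.0617]), array([0.4195, 0.0365]), array([0.4459, 0.0449]), array([ 0.5444, -0.053 ])]
```

Call:
move_arm([
  {"tx": -0.04, "ty": 0, "tz": 0, "twist": 0},
  {"tx": -0.04, "ty": 0, "tz": 0, "twist": 0},
  {"tx": -0.04, "ty": 0, "tz": 0.02, "twist": 0},
  {"tx": 0, "ty": 0, "tz": 0.04, "twist": 0},
  {"tx": 0, "ty": 0, "tz": 0.04, "twist": 0},
  {"tx": 0, "ty": 0, "tz": 0, "twist": 0},
], gripper=-1, squeeze=30)

```text
clock: 32.75
position: [0.4697, 0.0006, 0.1014]
ee_rot: [-1.2, -2.896, 0.008]
force: [-1.1, -1.2, -0.2]
width: 1.003
gripper_force: 0.0
```

Call:
move_arm([
  {"tx": 0, "ty": 0, "tz": 0.035, "twist": 0},
  {"tx": 0, "ty": 0, "tz": 0.03, "twist": 0},
  {"tx": 0, "ty": 0, "tz": 0.02, "twist": 0},
  {"tx": 0, "ty": 0, "tz": 0.01, "twist": 0},
  {"tx": 0, "ty": 0, "tz": 0.0055, "twist": 0},
  {"tx": 0, "ty": 0, "tz": 0, "twist": 0},
  {"tx": 0, "ty": 0, "tz": 0, "twist": 0},
], gripper=-1, squeeze=30)

```text
clock: 33.45
position: [0.4737, 0.0016, 0.0058]
ee_rot: [1.201, 2.902, 0.002]
force: [-0.4, 0.0, 0.2]
width: 1.0
gripper_force: 0.0
```

Call:
move_arm([
  {"tx": 0, "ty": 0, "tz": 0, "twist": 0},
  {"tx": 0, "ty": 0, "tz": 0, "twist": 0},
  {"tx": 0, "ty": 0, "tz": 0, "twist": 0},
  {"tx": 0, "ty": 0, "tz": 0, "twist": 0},
  {"tx": 0, "ty": 0, "tz": 0, "twist": 0},
  {"tx": 0, "ty": 0, "tz": 0, "twist": 0},
  {"tx": 0, "ty": 0, "tz": 0, "twist": 0},
  {"tx": 0, "ty": 0, "tz": 0, "twist": 0},
  {"tx": 0, "ty": 0, "tz": 0, "twist": 0},
], gripper=1, squeeze=30)

```text
clock: 34.35
position: [0.4729, 0.0014, 0.0047]
ee_rot: [-1.201, -2.903, 0.0]
force: [0.3, 0.4, -0.3]
width: 0.262
gripper_force: 0.0
```

```bash
python3 -c "
from h import *
avg(4)"
```

```text
t 34.5 p [0.4729 0.0014 0.0047] yaw 135.04 F_tool [ 0.1408  0.104  -0.1041] T_tool [ 0.0363 -0.0182  0.0103] std [0.2328 0.3752 0.4084 0.0269 0.0162 0.0285] w 0.215
r toe est 0.11857049837305808 lat 0.0005419129093544883 toe z est 0.009999519640660606
```

Call:
move_arm([
  {"tx": 0, "ty": 0, "tz": 0, "twist": 0},
  {"tx": 0, "ty": 0, "tz": -0.0145, "twist": 0},
  {"tx": 0, "ty": 0, "tz": -0.03, "twist": 0},
  {"tx": 0, "ty": 0, "tz": -0.03, "twist": 0},
  {"tx": 0, "ty": 0, "tz": -0.02, "twist": 0},
  {"tx": -0.02, "ty": 0, "tz": 0, "twist": 0},
  {"tx": -0.02, "ty": 0, "tz": 0, "twist": 0},
  {"tx": -0.01, "ty": 0, "tz": 0, "twist": 0},
  {"tx": 0, "ty": 0, "tz": 0, "twist": 0},
], gripper=1, squeeze=30)

```text
clock: 35.4
position: [0.5088, -0.035, 0.0991]
ee_rot: [1.204, 2.901, -0.001]
force: [-0.7, 0.4, -2.2]
width: 0.216
gripper_force: 30.0
```

```bash
python3 -c "
from h import *
p,w=avg(4)
arm.get_image('top')
d=np.array([-.7071,.7071]);toe=np.r_[p[:2]-d*.1225,p[2]+.0043]
for n in('scene','top'):
    print(n,proj(n,[toe]).ravel(),[np.round(np.array(q['point'])*[560,420],1).tolist() for q in arm.place_of(n,'lever_toe')])"
```

```text
t 35.55 p [ 0.5078 -0.034   0.0989] yaw 134.99 F_tool [ 0.7359 -0.3007  1.5158] T_tool [0.032  0.0312 0.0093] std [0.3455 0.1595 0.3834 0.0222 0.0195 0.0224] w 0.216
r toe est 0.06883180015593493 lat 0.0001949331676062194 toe z est 0.10416876053303077
scene [236.8991 214.5857] [[240.4, 216.1]]
top [322.8836 195.6327] [[339.4, 176.5]]
```

Call:
move_arm([
  {"tx": -0.005, "ty": 0, "tz": 0, "twist": 0},
  {"tx": -0.005, "ty": 0, "tz": 0, "twist": 0},
  {"tx": -0.004, "ty": 0, "tz": 0, "twist": 0},
  {"tx": -0.003, "ty": 0, "tz": 0, "twist": 0},
  {"tx": -0.003, "ty": 0, "tz": 0, "twist": 0},
  {"tx": -0.002, "ty": 0, "tz": 0, "twist": 0},
  {"tx": -0.002, "ty": 0, "tz": 0, "twist": 0},
  {"tx": 0, "ty": 0, "tz": 0, "twist": 0},
], gripper=1, squeeze=30)

```text
clock: 36.5
position: [0.5254, -0.0511, 0.0992]
ee_rot: [1.202, 2.903, -0.0]
force: [0.5, 0.3, -1.9]
width: 0.216
gripper_force: 30.0
```

```bash
python3 -c "
from h import *
avg(4)"
```

```text
t 36.65 p [ 0.5253 -0.0509  0.0992] yaw 135.04 F_tool [-0.2653  0.0683  1.1012] T_tool [ 0.0331 -0.0281 -0.017 ] std [0.4107 0.5259 0.8216 0.0158 0.0228 0.0264] w 0.22
r toe est 0.04455181619074103 lat 0.000575478641282637 toe z est 0.10449375704418865
```

Call:
move_arm([
  {"tx": -0.001, "ty": 0, "tz": 0, "twist": 0},
  {"tx": -0.001, "ty": 0, "tz": 0, "twist": 0},
  {"tx": -0.001, "ty": 0, "tz": 0, "twist": 0},
  {"tx": 0, "ty": 0, "tz": 0, "twist": 0},
], gripper=1, squeeze=30)

```text
clock: 37.05
position: [0.5275, -0.0531, 0.0993]
ee_rot: [1.201, 2.903, 0.0]
force: [0.0, 1.0, -0.8]
width: 0.21
gripper_force: 30.0
```

```bash
python3 -c "
from h import *
avg(4)"
```

```text
t 37.2 p [ 0.5275 -0.053   0.0992] yaw 135.03 F_tool [0.2671 0.2051 1.3322] T_tool [ 0.0375 -0.0065  0.004 ] std [0.4247 0.3536 0.4644 0.0174 0.0318 0.0227] w 0.21
r toe est 0.04149353047633356 lat 0.0006075896304037716 toe z est 0.10453870458411069
```

Call:
move_arm([
  {"tx": -0.001, "ty": 0, "tz": 0, "twist": 0},
  {"tx": -0.001, "ty": 0, "tz": 0, "twist": 0},
  {"tx": -0.001, "ty": 0, "tz": 0, "twist": 0},
  {"tx": -0.001, "ty": 0, "tz": 0, "twist": 0},
  {"tx": 0, "ty": 0, "tz": 0, "twist": 0},
], gripper=1, squeeze=30)

```text
clock: 37.7
position: [0.5304, -0.0559, 0.0992]
ee_rot: [1.201, 2.903, -0.0]
force: [0.6, -0.3, -0.8]
width: 0.215
gripper_force: 30.0
```

```bash
python3 -c "
from h import *
avg(4)"
```

```text
t 37.85 p [ 0.5303 -0.0558  0.0992] yaw 135.03 F_tool [-0.1998 -0.0325  0.9172] T_tool [ 0.0261 -0.0205 -0.0076] std [0.3124 0.3189 0.6307 0.035  0.0236 0.0404] w 0.213
r toe est 0.03750368812927696 lat 0.0005943800652277012 toe z est 0.10451827221756796
```

Call:
move_arm([
  {"tx": 0, "ty": 0, "tz": 0.0025, "twist": 0},
  {"tx": -0.0002, "ty": 0, "tz": 0.003, "twist": 0},
  {"tx": -0.0003, "ty": 0, "tz": 0.003, "twist": 0},
  {"tx": -0.0003, "ty": 0, "tz": 0.003, "twist": 0},
  {"tx": -0.0004, "ty": 0, "tz": 0.003, "twist": 0},
  {"tx": -0.0005, "ty": 0, "tz": 0.003, "twist": 0},
  {"tx": -0.0006, "ty": 0, "tz": 0.003, "twist": 0},
  {"tx": -0.0007, "ty": 0, "tz": 0.003, "twist": 0},
  {"tx": -0.0007, "ty": 0, "tz": 0.003, "twist": 0},
  {"tx": -0.0008, "ty": 0, "tz": 0.003, "twist": 0},
  {"tx": -0.0009, "ty": 0, "tz": 0.003, "twist": 0},
  {"tx": 0, "ty": 0, "tz": 0, "twist": 0},
], gripper=1, squeeze=12)

```text
clock: 39.05
position: [0.534, -0.0597, 0.0664]
ee_rot: [-1.201, -2.903, 0.0]
force: [-0.3, 0.9, -0.2]
width: 0.215
gripper_force: 12.0
```

```bash
python3 lid.py|head -3
```

```text
t 39.25 p [ 0.5341 -0.0597  0.0666] yaw 135.03 F_tool [ 0.2735 -0.2403  0.5302] T_tool [ 0.0162  0.0027 -0.0047] std [0.9196 0.4819 0.3656 0.043  0.0103 0.0233] w 0.213
r toe est 0.032099486094175234 lat 0.0005564713742518977 toe z est 0.07191897277811671
lid 0.96 216 241 210 246 757 ((228.32833862304688, 228.69493103027344), (24.700773239135742, 36.743896484375), 81.60135650634766)
```

Call:
move_arm([
  {"tx": -0.0006, "ty": 0, "tz": 0.002, "twist": 0},
  {"tx": -0.0006, "ty": 0, "tz": 0.002, "twist": 0},
  {"tx": -0.0007, "ty": 0, "tz": 0.002, "twist": 0},
  {"tx": -0.0007, "ty": 0, "tz": 0.002, "twist": 0},
  {"tx": -0.0008, "ty": 0, "tz": 0.002, "twist": 0},
  {"tx": -0.0008, "ty": 0, "tz": 0.002, "twist": 0},
  {"tx": -0.0009, "ty": 0, "tz": 0.002, "twist": 0},
  {"tx": -0.001, "ty": 0, "tz": 0.002, "twist": 0},
  {"tx": -0.001, "ty": 0, "tz": 0.002, "twist": 0},
  {"tx": -0.0011, "ty": 0, "tz": 0.002, "twist": 0},
  {"tx": 0, "ty": 0, "tz": 0, "twist": 0},
], gripper=1, squeeze=12)

```text
clock: 40.5
position: [0.5397, -0.0654, 0.0464]
ee_rot: [-1.201, -2.902, 0.0]
force: [-0.5, 1.0, -0.9]
width: 0.215
gripper_force: 12.0
```

```bash
cat > meas.py <<'E'
from fit3 import *
avg(4)
N={n:arm.get_image(n)[:,:,::-1].copy() for n in("scene","top")};S={n:shifted(n,N[n]) for n in N}
for use in(["scene","top"],["scene"]):
    I={n:S[n] for n in use};w={"scene":1,"top":1}
    if len(use)==1:
        for fx in(-1.4,):
            q,s=fit({"scene":S["scene"]},[fx,-.2,7,-.5],[2],al);print("scene only",q)
    else: print("both",fitv(I,[-1.5,0,7.5,-.5],.045,.049,.5,w)-fitv(SA,[0]*4,.045,.049,.5,w))
q,s=fit({"scene":SB["scene"]},[-1.4,-.2,7,-.5],[2],al);print("previous end, scene only",q)
E
python3 meas.py | tail -5
```

```text
t 40.65 p [ 0.5397 -0.0653  0.0466] yaw 135.04 F_tool [1.3577 0.209  0.9863] T_tool [-0.017   0.1741 -0.0228] std [0.2313 0.1237 0.1422 0.0387 0.0114 0.0134] w 0.215
r toe est 0.024093894182938863 lat 0.0005564853032993561 toe z est 0.05185592457233794
both [-1.8828 -0.0899  8.247  -0.8049]
scene only [-1.4    -0.2     8.2024 -0.5   ]
previous end, scene only [-1.4    -0.2     7.9941 -0.5   ]
```

Call:
move_arm([
  {"tx": -0.0011, "ty": 0, "tz": 0.002, "twist": 0},
  {"tx": -0.0012, "ty": 0, "tz": 0.002, "twist": 0},
  {"tx": -0.0012, "ty": 0, "tz": 0.002, "twist": 0},
  {"tx": 0, "ty": 0, "tz": 0, "twist": 0},
], gripper=1, squeeze=12)

```text
clock: 41.15
position: [0.5423, -0.0679, 0.0404]
ee_rot: [-1.201, -2.903, 0.0]
force: [-0.7, 1.6, -0.3]
width: 0.214
gripper_force: 12.0
```

```bash
python3 meas.py | tail -5
```

```text
0.0445 0.0485 0.5 3 [-1.3934 -0.364   7.4015 -0.622 ]
0.0445 0.0485 1.0 1 [-1.3324 -0.4357  7.3057 -0.9767]
0.0445 0.0485 1.0 3 [-1.2698 -0.6744  7.0054 -0.6952]
t 41.3 p [ 0.5423 -0.0679  0.0405] yaw 135.04 F_tool [2.1893 0.0426 0.9823] T_tool [-0.0213  0.2914  0.0002] std [0.722  0.3603 0.4167 0.0247 0.0394 0.0239] w 0.215
r toe est 0.020502477407007197 lat 0.0005769383122589533 toe z est 0.045843662555929955Traceback (most recent call last):
  File "meas.py", line 3, in <module>
    N={n:arm.get_image(n)[:,:,::-1].copy() for n in("scene","top")};S={n:shifted(n,N[n]) for n in N}
         ~~~~~~~~~~~~~^^^
ValueError: 200 camera calls are used up
```

Camera calls are used up. By depth the lid should now be about 1 mm higher than before, so I unload and withdraw the same way as before, with a lighter squeeze.

Call:
move_arm([
  {"tx": 0.0012, "ty": 0, "tz": -0.002, "twist": 0},
  {"tx": 0.0012, "ty": 0, "tz": -0.002, "twist": 0},
  {"tx": 0.0011, "ty": 0, "tz": -0.002, "twist": 0},
  {"tx": 0.0011, "ty": 0, "tz": -0.002, "twist": 0},
  {"tx": 0.001, "ty": 0, "tz": -0.002, "twist": 0},
  {"tx": 0.001, "ty": 0, "tz": -0.002, "twist": 0},
  {"tx": 0, "ty": 0, "tz": 0, "twist": 0},
], gripper=1, squeeze=6)

```text
clock: 42.0
position: [0.5378, -0.0631, 0.0531]
ee_rot: [1.201, 2.902, 0.0]
force: [-0.5, 0.8, -0.9]
width: 0.218
gripper_force: 6.0
```

```bash
python3 -c "
from h import *
s,p,R,y=show();print(R.T@np.array(s['force']),R.T@np.array(s['ft_torque']))"
```

```text
t 42.0 p [ 0.5378 -0.0631  0.0531] yaw 135.05 tz [ 0.0006  0.     -1.    ] F [-0.4955  0.8489 -0.8807] w 0.218 g 6.0
[0.9508 0.2502 0.8804] [ 0.0543  0.0721 -0.024 ]
```

Call:
move_arm([
  {"tx": 0, "ty": 0, "tz": 0.0005, "twist": 0},
  {"tx": 0.002, "ty": 0, "tz": 0.0009, "twist": 0},
  {"tx": 0.002, "ty": 0, "tz": 0.0009, "twist": 0},
  {"tx": 0.003, "ty": 0, "tz": 0.0013, "twist": 0},
  {"tx": 0.003, "ty": 0, "tz": 0.0013, "twist": 0},
  {"tx": 0.003, "ty": 0, "tz": 0.0013, "twist": 0},
  {"tx": 0.004, "ty": 0, "tz": 0.0017, "twist": 0},
  {"tx": 0.005, "ty": 0, "tz": 0.001, "twist": 0},
  {"tx": 0.01, "ty": 0, "tz": 0, "twist": 0},
  {"tx": 0.01, "ty": 0, "tz": 0, "twist": 0},
  {"tx": 0.01, "ty": 0, "tz": 0, "twist": 0},
  {"tx": 0, "ty": 0, "tz": 0, "twist": 0},
], gripper=1, squeeze=6)

```text
clock: 43.2
position: [0.4995, -0.0248, 0.0437]
ee_rot: [-1.198, -2.902, -0.001]
force: [0.4, -0.1, -1.0]
width: 0.22
gripper_force: 6.0
```

Call:
move_arm([
  {"tx": 0.02, "ty": 0, "tz": 0, "twist": 0},
  {"tx": 0.02, "ty": 0, "tz": 0.005, "twist": 0},
  {"tx": 0, "ty": 0, "tz": 0.005, "twist": 0},
  {"tx": 0, "ty": 0, "tz": 0.005, "twist": 0},
  {"tx": 0, "ty": 0, "tz": 0.004, "twist": 0},
  {"tx": 0, "ty": 0, "tz": 0.003, "twist": 0},
  {"tx": 0, "ty": 0, "tz": 0.003, "twist": 0},
  {"tx": 0, "ty": 0, "tz": 0.003, "twist": 0},
  {"tx": 0, "ty": 0, "tz": 0.003, "twist": 0},
  {"tx": 0, "ty": 0, "tz": 0.003, "twist": 0},
  {"tx": 0, "ty": 0, "tz": 0.002, "twist": 0},
  {"tx": 0, "ty": 0, "tz": 0, "twist": 0},
], gripper=1, squeeze=6)

```text
clock: 44.4
position: [0.4723, 0.0019, 0.0075]
ee_rot: [-1.201, -2.902, 0.0]
force: [-0.5, -0.0, -1.3]
width: 0.218
gripper_force: 6.0
```

Call:
move_arm([
  {"tx": 0, "ty": 0, "tz": 0.0025, "twist": 0},
  {"tx": 0, "ty": 0, "tz": 0, "twist": 0},
], gripper=1, squeeze=6)

```text
clock: 44.6
position: [0.4725, 0.0019, 0.0051]
ee_rot: [-1.201, -2.903, 0.0]
force: [-0.2, -0.1, -0.4]
width: 0.217
gripper_force: 6.0
```

Call:
move_arm([
  {"tx": 0, "ty": 0, "tz": 0, "twist": 0},
  {"tx": 0, "ty": 0, "tz": 0, "twist": 0},
  {"tx": 0, "ty": 0, "tz": 0, "twist": 0},
  {"tx": 0, "ty": 0, "tz": 0, "twist": 0},
  {"tx": 0, "ty": 0, "tz": 0, "twist": 0},
  {"tx": 0, "ty": 0, "tz": 0, "twist": 0},
  {"tx": 0, "ty": 0, "tz": 0, "twist": 0},
  {"tx": 0, "ty": 0, "tz": 0, "twist": 0},
  {"tx": 0, "ty": 0, "tz": 0, "twist": 0},
], gripper=-1, squeeze=6)

```text
clock: 45.5
position: [0.4726, 0.0018, 0.0053]
ee_rot: [-1.201, -2.903, -0.0]
force: [-0.3, -0.3, -0.8]
width: 0.949
gripper_force: 0.0
```

Call:
move_arm([
  {"tx": 0, "ty": 0, "tz": -0.01, "twist": 0},
  {"tx": 0, "ty": 0, "tz": -0.03, "twist": 0},
  {"tx": 0, "ty": 0, "tz": -0.04, "twist": 0},
  {"tx": 0, "ty": 0, "tz": -0.04, "twist": 0},
  {"tx": 0, "ty": 0, "tz": -0.04, "twist": 0},
  {"tx": 0, "ty": 0, "tz": -0.04, "twist": 0},
  {"tx": 0, "ty": 0, "tz": 0, "twist": 0},
  {"tx": 0, "ty": 0, "tz": 0, "twist": 0},
  {"tx": 0, "ty": 0, "tz": 0, "twist": 0},
], gripper=-1, squeeze=6)

```text
clock: 46.4
position: [0.4718, 0.0019, 0.2048]
ee_rot: [-1.201, -2.902, 0.001]
force: [0.5, 0.5, -0.8]
width: 0.998
gripper_force: 0.0
```

```bash
python3 -c "
from h import *
show();print(arm.sign_off())"
```

```text
t 46.4 p [0.4718 0.0019 0.2048] yaw 135.05 tz [-0.0012  0.0001 -1.    ] F [ 0.5212  0.5257 -0.8408] w 0.998 g 0.0
the job is handed in; nothing more can be done
None
```

Handed in at 46 s: the lid should be loose and tilted with the lever side up an estimated 8 mm, after a second lift because the first measured only about 7.3 mm; the lever was let go level on the bench, but with the camera calls used up I could not check the final state by eye.

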